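# Set out the tea cabinet's tiles and caddies

## Robot

A 6-joint arm with a two-finger parallel gripper is mounted at the origin on the work surface. World frame = base frame: x ahead of the robot, y to its left, z up, the work surface at z = 0. Lengths are in m, angles in rad, forces in N, time in s.
With the tool pointing down it reaches from about 0.35 to 0.875 m from the base axis. Payload 15.5 kg.
Tool frame: the origin (TCP) lies midway between the tips of the shut fingers; the grasp point (between the pads) lies 19 mm behind it; z points along the fingers, y is the line along which they close (so a half turn about z gives the same grasp; the last joint's range is limited). The gripper opens to 85 mm and grips with 20 to 120 N. Pads are 22 mm wide; open, the fingers measure 114 mm over their backs; the gripper's body (76 mm by 85 mm) begins 54 mm behind the grasp point. The pads swing forward as they close: fully open they stand 13 mm farther back than shut.
Start: joints at [-1.401, 0.494, 1.345, -0, 1.302, -0.096], TCP at [0.164, -0.603, 0.231] pointing down, gripper open.
Joint ranges: [-2.91, 2.91], [-0.82, 2.16], [0.22, 2.67], [-1.22, 4.37], [0.12, 2.79], [-3.08, 3.08]. Speed limits (rad/s): [1.89, 1.89, 2.57, 3.01, 3.01, 3.01].

## Interface

Orientations are given as a unit quaternion [w, x, y, z].
In Python, from workcell import bot gives the robot as it stands.
- The arm moves only by the tool arm_command, never from a script. Its argument "deltas" is a list of rows, each a list of 7 numbers: the closure, from 0 (fully open) to 1 (shut), then the shift along the tool's x, y, z in m, then the turn, a rotation vector about the tool's x, y, z in units of 8 degrees (1.0 is 8 degrees). A call has 1 to 12 rows; each row shifts and turns the commanded pose from where the row before left it, along the tool's axes as they then stand; what a row does not reach is not made up. A row lasts 1/10 s, in which the tool goes at most 50 mm and 8.59 degrees, less where a joint would pass 70% of its speed; a pose out of reach is approached as far as the arm can. A call with a gripper value outside its range is refused whole. The fingers move at their own pace and stop on an object; "grip_force" is the grip in N (left out, the last holds). Time passes only in rows, so rows that do not move let the fingers close. It gives the time, the measured TCP pose, the force, the opening and the grip force at its end, in the units of the state.
- bot.sense(): the state, without advancing time (a new reading comes with each control period).
- bot.read_camera(name): name is "side" or "top" or "wrist"; returns a dict with "image" (384x512x3 uint8, red, green, blue), "depth" (384x512 float32, m along the optical axis (not along the pixel's ray), 0 where there is no reading), "camera_matrix" (3x3 intrinsics, pixels), "D" ([k1, k2, p1, p2, k3] as OpenCV has them; the pictures are not rectified), "cam_to_world" (4x4, takes a point from camera to world coordinates); the wrist camera has in their place "tool_from_camera" (4x4, takes a point from camera to tool coordinates, whose origin is the TCP and whose axes are the flange's). Camera axes: x right, y up, looking along -z (the intrinsics and any distortion apply to the point x, -y, -z); pixel columns grow to the right and rows downward; lengths in m; the calibration is good to about 2 mm. A picture is of the moment at which its call begins: read the wrist's pose just before it.
- bot.close_job(): hands the job in; it is judged then, once.
Trained networks look in a picture, given as the dict that the camera call returned (one of the last four; its "shot" number tells which), for a name from the list of things; names that differ only in an ending like _2 or _b are one class to them, and where a whole thing is asked for, a point or a joint stands for the part that bears it (a point fixed in the world has none). Each returns a list of dicts, best first, with "conf" (0 to 1); they miss things now and then, are a little off and sometimes report something else, mostly with a low value. They report only what shows in the picture. A call takes as long as a camera call. They do not tell look-alikes from the thing itself.
- bot.look_for(label, picture): "centre" ([column, row] in pixels, amid what is visible of it).
The state is a dict: "clock": time; "qpos": joint angles; "dq": joint speeds; "joint_torque": joint torques, N m; "tool_pos": TCP position; "orientation": TCP orientation; "force": force on the tool from outside, world axes, zero at the start; "ft_torque": the same for the moment, N m; "opening": finger opening in m; "grip_force": force on a finger pad.
Only numpy, scipy, OpenCV 4.12 (cv2) and the standard library are available. Lean on these libraries where they do the work, as an engineer would, in place of code of your own. Each camera call takes 0.05 s, during which the arm holds its last target. There are 200 camera calls.

## Task

Set the tea cabinet out for display. Take the terracotta tiles one by one off the stack and lean every one of them lengthwise up the sloped rack, side by side, each flat against the board with a short end down on the ledge; and stand each small blue caddy there is and the egg timer upright on the narrow rail, centred across it. Leave the sugar jar, mug and bowl where they are.

Things in the scene. Friction and masses are not known exactly. Their poses are not given: they have to be found in the camera images.
- rack: Fixed wooden display rack, 150 x 400 mm foot, 120 mm high, facing away from the robot towards the open front. Origin: centre of its underside, on the cabinet floor; its y axis runs along its 400 mm width, its x axis points to its high back side (nearer the robot), z up.
- slope: The rack's tilted board, 400 mm wide, 118 mm up the slope, 35 degrees from horizontal, facing away from the robot. Origin: middle of the inner corner of board and ledge, 50 mm above the cabinet floor. x points up the slope in the board's face, y along the ledge, z squarely out of the face. The ledge stands out 24 mm from the face (along z) below x = 0, over the whole width, without dividers.
- rail: Fixed narrow wooden rail, 280 mm long (x), its level top 36 mm wide (y) and 85 mm above the cabinet floor; its foot is 70 mm wide and 12 mm high. Origin: centre of its underside, on the cabinet floor; z up.
- mat: Fixed cork mat, 160 x 85 x 4 mm (x, y, z), under the stack of tiles; origin at the centre of its underside.
- tile1: Terracotta tile 1, an oblong slab 130 x 60 x 16 mm (x, y, z), 0.24 kg, one of three or four alike lying flat in a stack on the mat (tile1 lowest). Origin: its centre; x along its length, z its thickness.
- tile2: Terracotta tile 2, an oblong slab 130 x 60 x 16 mm (x, y, z), 0.24 kg, one of three or four alike lying flat in a stack on the mat (tile1 lowest). Origin: its centre; x along its length, z its thickness.
- tile3: Terracotta tile 3, an oblong slab 130 x 60 x 16 mm (x, y, z), 0.24 kg, one of three or four alike lying flat in a stack on the mat (tile1 lowest). Origin: its centre; x along its length, z its thickness.
- tile4: Terracotta tile 4, an oblong slab 130 x 60 x 16 mm (x, y, z), 0.24 kg, one of three or four alike lying flat in a stack on the mat (tile1 lowest). Origin: its centre; x along its length, z its thickness. May be absent.
- caddy1: Small round tea caddy 1, blue ceramic with a wooden lid: body 58 mm in diameter and 60 mm high, lid 60 mm in diameter, 75 mm high in all, 0.25 kg. Origin: centre of its underside; z up along its axis.
- caddy2: Small round tea caddy 2, blue ceramic with a wooden lid: body 58 mm in diameter and 60 mm high, lid 60 mm in diameter, 75 mm high in all, 0.25 kg. Origin: centre of its underside; z up along its axis. May be absent.
- timer: Red plastic egg timer, egg-shaped with a flat foot 48 mm in diameter, widest (56 mm) 34 mm above the foot, 69 mm high, 0.12 kg. Origin: centre of its foot; z up along its axis.
- jar: Glass sugar jar, 64 mm in diameter, 85 mm high, to be left alone. Origin: centre of its underside.
- mug: White mug, 76 mm in diameter, 85 mm high, to be left alone. Origin: centre of its underside.
- bowl: White bowl, 80 mm in diameter, 45 mm high, to be left alone. Origin: centre of its underside.
Things that resemble listed ones, but are neither listed nor needed, are in the scene too. Leave any yellow look-alike of the tile2 alone. Leave any yellow look-alike of the tile1 alone.

How it is judged:
By the outcome, as a careful person would: the job done as asked, in the order asked, and still so for the second after the job is handed in, with the robot touching nothing.
Of tile4, caddy2 only 1 to 2 are there at a start; the rules pass over those that are not, and their reading is None.
At some moment in a run one of tile1, tile2, tile3, tile4 may be knocked a few centimetres aside while the robot is not near it.
It also fails if it takes over 208 s, if anything falls off the work surface, if the arm or the gripper's body presses on something with over 40 N, if the wrist force passes 120 N, or if a joint passes its speed limit or range.

## Working session

There is one attempt and no reset: what is moved stays moved. The work goes in short steps, Python scripts to look and compute and a tool call to move; the robot and the scene stay as the last step left them, time stands still between calls to the robot, and variables do not carry over. Pictures are saved under pics/ and viewed, at most 14 in all, crops included, and the job is handed in when it is done.

Besides the shell and the picture viewer there is one more tool, called after "Emit:" by a JSON object that holds its "api" and its "payload", one argument or row to a line. arm_command: Moves the arm, as the interface text tells. Its arguments: {"type":"object","properties":{"deltas":{"type":"array"},"grip_force":{"type":"number"}},"required":["deltas"]}

```bash
ls; mkdir -p pics; cat > h.py <<'E'
import numpy as np,cv2
from workcell import bot
from scipy.spatial.transform import Rotation as R
def shot(n):
    s=bot.sense(); p=bot.read_camera(n)
    if 'cam_to_world' in p: T=np.array(p['cam_to_world'])
    else:
        w=np.eye(4); q=s['orientation']; w[:3,:3]=R.from_quat([q[1],q[2],q[3],q[0]]).as_matrix(); w[:3,3]=s['tool_pos']
        T=w@np.array(p['tool_from_camera'])
    p['T']=T; return p
def cloud(p):
    h,w=p['depth'].shape
    u,v=np.meshgrid(np.arange(w),np.arange(h))
    n=cv2.undistortPoints(np.stack([u,v],-1).reshape(-1,1,2).astype(np.float64),np.array(p['camera_matrix']),np.array(p['D'])).reshape(h,w,2)
    d=p['depth']; X=np.stack([n[...,0]*d,-n[...,1]*d,-d,np.ones_like(d)],-1)@p['T'].T
    X=X[...,:3].copy(); X[d<=0]=np.nan; return X
def save(p,name,crop=None,k=1):
    im=p['image'][...,::-1]
    if crop: c=crop; im=im[c[1]:c[3],c[0]:c[2]]
    cv2.imwrite('pics/'+name,cv2.resize(np.ascontiguousarray(im),None,fx=k,fy=k,interpolation=cv2.INTER_CUBIC))
E
python3 - <<'E'
from h import *
import pickle
P={}
for n in('top','side'):
    p=shot(n); P[n]=p; save(p,n+'0.png',k=1.5); X=cloud(p)
    print(n,p['T'][:3].round(3).tolist())
    for l in('rack','slope','rail','mat','tile1','caddy1','timer','jar','mug','bowl'):
        for r in bot.look_for(l,p)[:4]:
            c=np.array(r['centre']).round().astype(int); print(l,c,round(r['conf'],2),X[min(c[1],383),min(c[0],511)].round(3))
pickle.dump(P,open('P.pkl','wb'))
print(bot.sense())
E
```

```text
pics
top [[0.0, 0.99, -0.141, 0.254], [-1.0, 0.001, 0.009, 0.087], [0.009, 0.141, 0.99, 1.522]]
rack [256 138] 0.81 [0.615 0.073 0.109]
slope [255 128] 0.66 [0.661 0.077 0.075]
mat [207 206] 0.6 [0.379 0.246 0.064]
tile1 [182 244] 0.98 [0.246 0.338 0.02 ]
tile1 [198 210] 0.62 [0.368 0.283 0.021]
tile1 [199 192] 0.55 [0.429 0.275 0.066]
tile1 [340 130] 0.18 [ 0.671 -0.244  0.014]
caddy1 [285 196] 0.82 [ 0.414 -0.03   0.074]
timer [249 195] 0.56 [0.419 0.098 0.062]
jar [168 189] 0.58 [0.437 0.381 0.088]
mug [340 130] 0.63 [ 0.671 -0.244  0.014]
mug [153 162] 0.56 [0.549 0.457 0.004]
bowl [340 128] 0.79 [ 0.678 -0.244  0.016]
side [[-0.502, -0.548, 0.67, 1.27], [0.865, -0.316, 0.39, 0.571], [-0.002, 0.775, 0.632, 0.824]]
rack [220 229] 0.83 [0.663 0.094 0.068]
rack [315 232] 0.29 [0.48  0.301 0.001]
rack [134 167] 0.18 [ 0.546 -0.34   0.048]
slope [220 225] 0.92 [0.658 0.091 0.077]
rail [135 167] 0.81 [ 0.538 -0.345  0.041]
rail [232 176] 0.68 [ 0.44  -0.013  0.063]
rail [223 230] 0.35 [0.664 0.104 0.07 ]
mat [310 232] 0.74 [0.498 0.292 0.012]
tile1 [353 190] 0.84 [0.255 0.335 0.016]
ti
[... 423 characters left out ...]
qpos': array([-1.40050526e+00,  4.93623233e-01,  1.34549625e+00,  2.61366959e-05,
        1.30247537e+00, -9.55045553e-02]), 'dq': array([ 1.97308339e-03,  2.01937086e-03,  8.86478608e-05, -7.66897135e-04,
        6.77615950e-04,  5.01616741e-04]), 'joint_torque': array([ 3.81198741e-03, -8.82031631e+01, -3.84251475e+01, -1.64118148e-05,
        1.37007260e-03, -1.91397328e-05]), 'tool_pos': array([ 0.16418367, -0.60306166,  0.23126378]), 'orientation': array([-1.57238734e-06,  9.91182534e-01,  1.32503522e-01,  1.25507151e-05]), 'force': array([ 0.28347649,  0.63493209, -0.00424188]), 'ft_torque': array([0.04937857, 0.0072671 , 0.00801605]), 'grip_force': 0.0, 'opening': 0.08561247319553342}
```

View pics/top0.png

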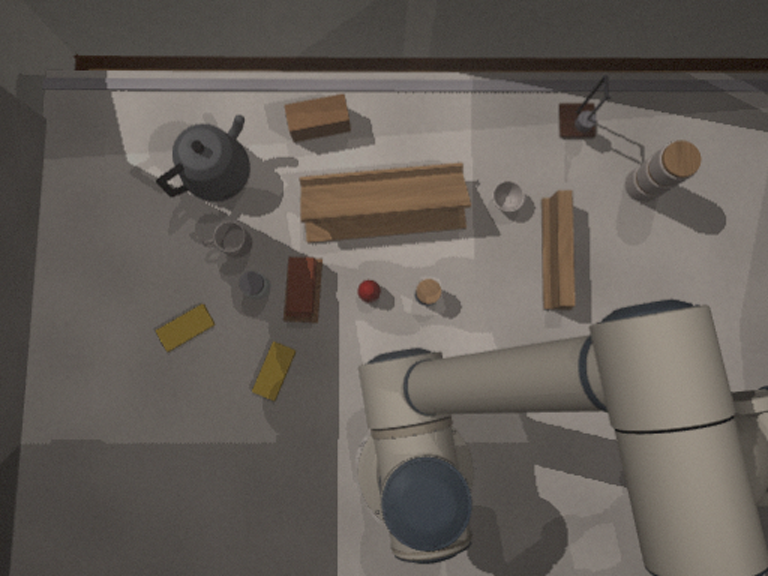

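View pics/side0.png

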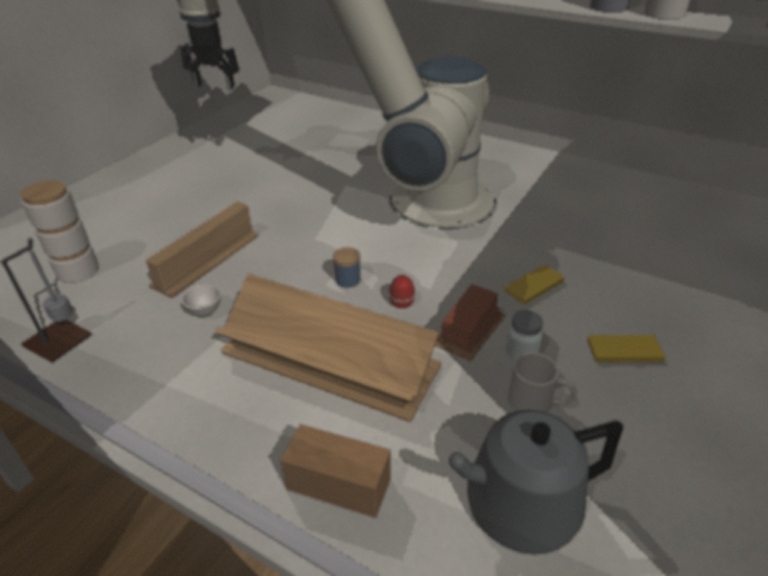

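The top view shows the terracotta stack at full-resolution pixel (202,193), the caddy at (285,194), the timer at (246,194), the rack at (256,135), the rail at (372,166), and two yellow look-alike tiles at (123,218) and (182,247), to be left alone. Only one caddy is visible so far. The stack top at 0.068 m suggests four tiles.

```bash
cat > m.py <<'E'
from h import *
import pickle
P=pickle.load(open('P.pkl','rb'))
def rect(pts):
    r=cv2.minAreaRect((pts[:,:2]*1000).astype(np.float32)); return np.round(r[0],1),np.round(r[1],1),round(r[2],1)
for n in('top','side'):
    p=P[n]; X=cloud(p).reshape(-1,3); hsv=cv2.cvtColor(p['image'],cv2.COLOR_RGB2HSV).reshape(-1,3); 
    ok=np.isfinite(X[:,0]); X=X[ok]; hsv=hsv[ok]
    x,y,z=X.T
    t=(abs(x-.63)<.15)&(abs(y-.08)<.23)&(z>.055)&(z<.115)
    A=X[t]
    # ransac plane
    best=0;rng=np.random.default_rng(0)
    for _ in range(500):
        a,b,c=A[rng.choice(len(A),3)]; m=np.cross(b-a,c-a); l=np.linalg.norm(m)
        if l<1e-6: continue
        m/=l; i=abs((A-a)@m)<.003
        if i.sum()>best: best=i.sum(); I=i
    B=A[I]; c=B.mean(0); m=np.linalg.svd(B-c)[2][2]; m*=np.sign(m[2])
    print(n,'plane',best,len(A),c.round(4),m.round(4),'tilt',np.degrees(np.arccos(m[2])).round(2),'yaw',np.degrees(np.arctan2(m[1],m[0])).round(2))
    near=(abs((X-c)@m)<.005)&(abs(x-.63)<.2)&(abs(y-.08)<.25)&(z>.04)&(z<.13)
    up=np.array([0,0,1])-m*m[2]; up/=np.linalg.norm(up); yy=np.cross(m,up)
    Q=(X[near]-c); a=Q@yy; u=Q@up
    print(' along',np.percentile(a,[0,.5,2,50,98,99.5,100]).round(4),'up',np.percentile(u,[0,.5,2,98,99.5,100]).round(4), 'yy',yy.round(4))
    lo=c+up*u.min()
    print(' corner z at plane: pt z=.05:',(c+up*((.05-c[2])/up[2])).round(4))
    for name,b in dict(rail=(abs(x-.5)<.2)&(abs(y+.33)<.12)&(abs(z-.085)<.005),
        stack=(abs(x-.4)<.12)&(abs(y-.28)<.06)&(abs(z-.068)<.006),
        caddy=(abs(x-.42)<.05)&(abs(y+.02)<.06)&(z>.068)&(z<.085),
        timer=(abs(x-.43)<.05)&(abs(y-.1)<.06)&(z>.025)&(z<.08),
        jar=(abs(x-.44)<.05)&(abs(y-.38)<.05)&(z>.07)&(z<.095)).items():
        if b.sum()>5: print(' ',name,b.sum(),*rect(X[b]),X[b].mean(0).round(4),z[b].max().round(4))
E
python3 m.py; python3 - <<'E'
from h import *
p=shot('wrist'); print(np.array(p['tool_from_camera']).round(4).tolist(), np.array(p['camera_matrix']).round(1).tolist())
E
```

```text
top plane 1765 2971 [0.6476 0.0776 0.0855] [0.5641 0.0545 0.8239] tilt 34.52 yaw 5.52
 along [-1.972e-01 -1.963e-01 -1.892e-01 -1.000e-04  1.937e-01  2.004e-01
  2.028e-01] up [-0.0692 -0.0665 -0.0644  0.0579  0.0602  0.0631] yy [ 0.0962 -0.9954  0.    ]
 corner z at plane: pt z=.05: [0.699  0.0826 0.05  ]
  rail 726 [ 524.2 -354.3] [ 37.8 279.2] 89.1 [ 0.5215 -0.354   0.0853] 0.09
  stack 584 [438.3 272.7] [ 60.  126.4] 89.9 [0.4375 0.2723 0.0678] 0.0739
  caddy 216 [421.4 -29.9] [57.  57.5] 89.5 [ 0.4208 -0.0305  0.0739] 0.0834
  timer 191 [424.5 110.7] [51.2 54.6] 0.0 [0.4231 0.11   0.0541] 0.0749
  jar 208 [438.4 384.7] [53.3 54.3] 31.4 [0.4386 0.3838 0.0845] 0.0909
side plane 4518 5945 [0.6459 0.0871 0.0849] [0.5687 0.0534 0.8208] tilt 34.83 yaw 5.36
 along [-0.1883 -0.187  -0.1821 -0.0072  0.201   0.2084  0.2139] up [-0.0747 -0.0604 -0.0587  0.053   0.055   0.0564] yy [ 0.0934 -0.9956  0.    ]
 corner z at plane: pt z=.05: [0.6958 0.0918 0.05  ]
  rail 557 [ 524.  -354.1] [ 44.6 281.8] 88.1 [ 0.5347 -0.3535  0.0839] 0.0893
  stack 620 [438.2 273.3] [ 60.  133.6] 89.7 [0.4434 0.2739 0.067 ] 0.0715
  caddy 165 [424.5 -28. ] [55.1 56.2] 47.6 [ 0.4257 -0.0274  0.0725] 0.0773
  timer 247 [431.7 117.2] [41.7 54.4] 46.5 [0.4375 0.1179 0.0486] 0.0695
  jar 281 [441.1 385.7] [55.4 55.8] 32.6 [0.4451 0.3868 0.0823] 0.0882
[[0.0007, 0.9485, 0.3169, 0.0809], [1.0, -0.0009, 0.0005, -0.0001], [0.0008, 0.3169, -0.9485, -0.1427], [0.0, 0.0, 0.0, 1.0]] [[310.5, 0.0, 256.6], [0.0, 310.5, 188.4], [0.0, 0.0, 1.0]]
```

Emit:
{"api": "arm_command", "payload": {
  "deltas": [
    [0,0,0,0,0,0,0.953],
    [0,0,0,0,0,0,0.953],
    [0,0.0286,-0.0353,0,0,0,0],
    [0,0.0286,-0.0353,0,0,0,0],
    [0,0.0286,-0.0353,0,0,0,0],
    [0,0.0286,-0.0353,0,0,0,0],
    [0,0.0286,-0.0353,0,0,0,0],
    [0,0.0286,-0.0353,0,0,0,0],
    [0,0.0286,-0.0353,0,0,0,0],
    [0,0.0286,-0.0353,0,0,0,0],
    [0,0.0286,-0.0353,0,0,0,0],
    [0,0.0286,-0.0353,0,0,0,0]
  ]
}}

```text
clock: 2.35
tool_pos: [0.4513, -0.2486, 0.2315]
orientation: [0.0, 1.0, -0.0, 0.0]
force: [0.7, 0.0, -0.6]
opening: 0.0853
grip_force: 0.0
```

Emit:
{"api": "arm_command", "payload": {
  "deltas": [
    [0,-0.001,-0.0475,0,0,0,0],
    [0,-0.001,-0.0475,0,0,0,0],
    [0,-0.001,-0.0475,0,0,0,0],
    [0,-0.001,-0.0475,0,0,0,0],
    [0,-0.001,-0.0475,0,0,0,0],
    [0,-0.001,-0.0475,0,0,0,0],
    [0,-0.001,-0.0475,0,0,0,0],
    [0,-0.001,-0.0475,0,0,0,0],
    [0,-0.001,-0.0475,0,0,0,0],
    [0,-0.001,-0.0475,0,0,0,0],
    [0,-0.001,-0.0475,0,0,0,0]
  ]
}}

```text
clock: 3.45
tool_pos: [0.4391, 0.2745, 0.2315]
orientation: [-0.0, 1.0, -0.0, 0.0]
force: [1.3, -0.8, -0.4]
opening: 0.0853
grip_force: 0.0
```

```bash
cat >> h.py <<'E'
def red(p,zlo,zhi,box=(.2,.6,.15,.45)):
    X=cloud(p); hsv=cv2.cvtColor(p['image'],cv2.COLOR_RGB2HSV)
    m=(X[...,2]>zlo)&(X[...,2]<zhi)&(X[...,0]>box[0])&(X[...,0]<box[1])&(X[...,1]>box[2])&(X[...,1]<box[3])&((hsv[...,0]<9)|(hsv[...,0]>168))&(hsv[...,1]>100)
    m=cv2.morphologyEx(m.astype(np.uint8),cv2.MORPH_OPEN,np.ones((3,3)))
    q=X[m>0]
    if len(q)<10: return None
    r=cv2.minAreaRect((q[:,:2]*1000).astype(np.float32))
    return len(q),np.round(r[0],1),np.round(r[1],1),round(r[2],1),'mean',q.mean(0).round(4),'zmed',np.median(q[:,2]).round(4)
E
python3 - <<'E'
from h import *
w=shot('wrist'); t=shot('top'); s=shot('side')
for n,p in(('wrist',w),('side',s)):
    for z in((.061,.075),(.045,.058),(.029,.042),(.013,.026)): print(n,z,red(p,*z))
for n,p in(('top',t),('side',s)):
  for l in('caddy1',):
    X=cloud(p)
    for r in bot.look_for(l,p):
        c=np.array(r['centre']).round().astype(int); print(n,l,c,round(r['conf'],2),X[c[1],c[0]].round(3))
save(t,'top1.png',k=1); save(w,'w1.png',k=1)
im=np.hstack([cv2.imread('pics/top1.png'),cv2.imread('pics/w1.png')]); cv2.imwrite('pics/c1.png',cv2.resize(im,(800,300)))
E
```

```text
wrist (0.061, 0.075) (5329, array([438.3, 273.8]), array([ 59.5, 128.4]), 89.3, 'mean', array([0.4426, 0.2744, 0.0682]), 'zmed', np.float64(0.0682))
wrist (0.045, 0.058) (36, array([490.6, 240.8]), array([12. ,  2.3]), 2.8, 'mean', array([0.4906, 0.2408, 0.0519]), 'zmed', np.float64(0.0521))
wrist (0.029, 0.042) (30, array([445.4, 300.2]), array([  5.5, 119.9]), 82.5, 'mean', array([0.4575, 0.2992, 0.036 ]), 'zmed', np.float64(0.0361))
wrist (0.013, 0.026) None
side (0.061, 0.075) (348, array([440.6, 273.5]), array([ 59.7, 127.4]), 89.7, 'mean', array([0.4492, 0.2732, 0.0671]), 'zmed', np.float64(0.0672))
side (0.045, 0.058) None
side (0.029, 0.042) None
side (0.013, 0.026) None
top caddy1 [283 196] 0.71 [ 0.414 -0.022  0.076]
side caddy1 [230 179] 0.77 [ 0.448 -0.016  0.055]
```

View pics/c1.png

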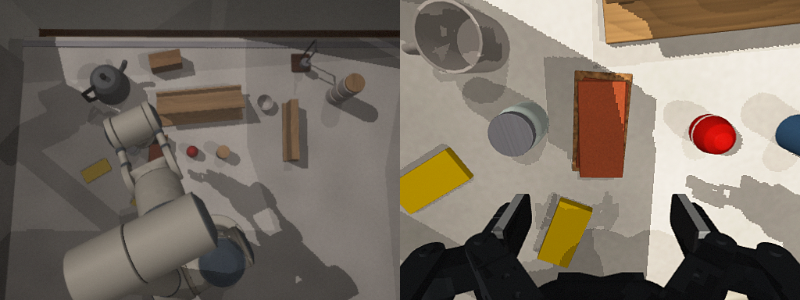

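Only one caddy is present. It is blue with a wooden lid, at (222,153) in the left half of the picture. The wrist view shows four terracotta tiles on the mat, and the yellow ones lie separately. I'm grasping the top tile.

Emit:
{"api": "arm_command", "payload": {
  "deltas": [
    [0,-0.0005,0.0005,0.04,0,0,0],
    [0,0,0,0.04,0,0,0],
    [0,0,0,0.04,0,0,0],
    [0,0,0,0.04,0,0,0.08],
    [0,0,0,0.0235,0,0,0],
    [1,0,0,0,0,0,0],
    [1,0,0,0,0,0,0],
    [1,0,0,0,0,0,0],
    [1,0,0,0,0,0,0],
    [1,0,0,0,0,0,0],
    [1,0,0,0,0,0,0],
    [1,0,0,0,0,0,0]
  ],
  "grip_force": 40
}}

```text
clock: 4.9
tool_pos: [0.4394, 0.272, 0.0486]
orientation: [-0.0, 1.0, -0.006, 0.001]
force: [-0.6, -2.2, 10.9]
opening: 0.0588
grip_force: 45.6
```

Emit:
{"api": "arm_command", "payload": {
  "deltas": [
    [1,0,0,-0.05,0,0,0],
    [1,0,0,-0.05,0,0,0],
    [1,0,0,-0.05,0,0,0],
    [1,0,0,-0.05,0,0,0],
    [1,0.034,0.0415,0,0,0,0],
    [1,0.034,0.0415,0,0,0,0],
    [1,0.034,0.0415,0,0,0,0],
    [1,0.034,0.0415,0,0,0,0],
    [1,0.034,0.0415,0,0,0,0],
    [1,0.034,0.0415,0,0,0,0],
    [1,0.034,0.0415,0,0,0,0],
    [1,0.034,0.0415,0,0,0,0]
  ]
}}

```text
clock: 6.1
tool_pos: [0.6896, -0.0423, 0.2479]
orientation: [-0.0, 1.0, -0.006, -0.0]
force: [1.0, 1.5, -1.9]
opening: 0.0584
grip_force: 46.2
```

Emit:
{"api": "arm_command", "payload": {
  "deltas": [
    [1,0,0,0,0,0,-0.76],
    [1,0,0,0,0,-0.875,0],
    [1,0,0,0,0,-0.875,0],
    [1,0,0,0,0,-0.875,0],
    [1,0,0,0,0,-0.875,0],
    [1,0,0,0,0,-0.875,0],
    [1,0,0,0,0,0,0]
  ]
}}

```text
clock: 6.8
tool_pos: [0.6889, -0.04, 0.243]
orientation: [0.014, 0.951, 0.046, -0.305]
force: [-0.7, 0.1, -4.7]
opening: 0.059
grip_force: 46.2
```

```bash
cat > go.py <<'E'
import sys
from h import *
# target: slot a, height h (TCP above board along n), up offset u
yaw=np.radians(5.4); t=np.radians(35)
n=np.array([np.sin(t)*np.cos(yaw),np.sin(t)*np.sin(yaw),np.cos(t)]); yy=np.array([np.sin(yaw),-np.cos(yaw),0]); up=np.cross(yy,n)
S=np.array([.698,.081,.05])
def slot(p): d=np.array(p)-S; return d@up,d@yy,d@n
def cur():
    s=bot.sense(); q=s['orientation']; return s,np.array(s['tool_pos']),R.from_quat([q[1],q[2],q[3],q[0]])
if __name__=='__main__':
    a,h,u=map(float,sys.argv[1:4]); s,p,r=cur()
    Rt=R.from_matrix(np.stack([-up,yy,-n],1))
    print('q',s['qpos'].round(3),'F',s['force'].round(1)); print('slot coords up,a,n',np.round(slot(p),4))
    tgt=S+up*u+yy*a+n*h
    print('delta tool',r.inv().apply(tgt-p).round(4),'rot/8deg',((r.inv()*Rt).as_rotvec(degrees=True)/8).round(3))
E
python3 go.py .1425 .05 .065
```

```text
q [-0.092  0.958  0.526 -0.14   2.266  1.327] F [-0.7  0.1 -4.7]
slot coords up,a,n [0.1275 0.1196 0.1463]
delta tool [0.0634 0.0231 0.0957] rot/8deg [-0.005  0.073  0.011]
```

Emit:
{"api": "arm_command", "payload": {
  "deltas": [
    [1,0.0211,0.0077,0.0319,0,0.073,0.011],
    [1,0.0211,0.0077,0.0319,0,0,0],
    [1,0.0211,0.0077,0.0319,0,0,0],
    [1,0,0,0,0,0,0]
  ]
}}

```text
clock: 7.2
tool_pos: [0.6866, -0.0644, 0.1291]
orientation: [0.013, 0.954, 0.044, -0.298]
force: [-0.7, -0.1, -3.2]
opening: 0.0592
grip_force: 46.1
```

```bash
python3 go.py .1425 0.0 .069; python3 - <<'E'
from h import *
w=shot('wrist'); s=shot('side'); save(w,'a.png'); save(s,'b.png',(120,130,376,322),2)
cv2.imwrite('pics/c2.png',cv2.resize(np.hstack([cv2.imread('pics/a.png'),cv2.imread('pics/b.png')]),(800,300)))
E
```

```text
q [-0.122  1.02   0.673 -0.135  2.039  1.332] F [-0.7 -0.1 -3.2]
slot coords up,a,n [0.0659 0.1437 0.0504]
delta tool [-0.0034 -0.0011  0.0504] rot/8deg [-0.011 -0.042 -0.009]
```

View pics/c2.png

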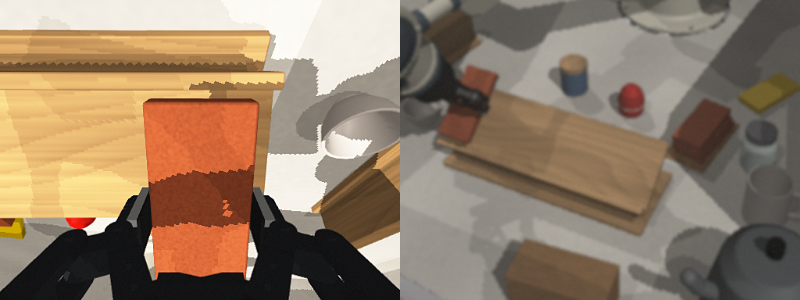

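The tile is held straight over the rack's right end, with its lower edge at (205,100) in the wrist view and its sides parallel to the board. I'm lowering it.

Emit:
{"api": "arm_command", "payload": {
  "deltas": [
    [1,-0.0034,-0.001,0.025,0,-0.042,0],
    [1,0,0,0.0245,0,0,0],
    [1,0,0,0,0,0,0],
    [1,0,0,0,0,0,0]
  ]
}}

```text
clock: 7.7
tool_pos: [0.6593, -0.0654, 0.097]
orientation: [0.015, 0.954, 0.044, -0.296]
force: [0.6, 0.3, -2.2]
opening: 0.059
grip_force: 46.1
```

Emit:
{"api": "arm_command", "payload": {
  "deltas": [
    [1,0,0,0.003,0,0,0],
    [1,0,0,0,0,0,0],
    [1,0,0,0,0,0,0]
  ]
}}

```text
clock: 8.0
tool_pos: [0.6568, -0.0658, 0.0924]
orientation: [0.014, 0.954, 0.044, -0.298]
force: [-0.4, -0.1, -2.2]
opening: 0.0591
grip_force: 46.2
```

Emit:
{"api": "arm_command", "payload": {
  "deltas": [
    [1,0,0,0.002,0,0,0],
    [1,0,0,0,0,0,0],
    [1,0,0,0,0,0,0]
  ]
}}

```text
clock: 8.3
tool_pos: [0.6551, -0.0659, 0.0901]
orientation: [0.014, 0.953, 0.044, -0.298]
force: [0.3, 0.3, -2.2]
opening: 0.0589
grip_force: 46.2
```

```bash
python3 go.py .1425 -0.004 .065
```

```text
q [-0.127  1.003  0.826 -0.133  1.905  1.345] F [ 0.3  0.3 -2.2]
slot coords up,a,n [0.0693 0.1422 0.0004]
delta tool [0.0043 0.0003 0.0044] rot/8deg [ 0.001 -0.03  -0.008]
```

Emit:
{"api": "arm_command", "payload": {
  "deltas": [
    [1,0,0,0.002,0,0,0],
    [1,0,0,0,0,0,0],
    [1,0,0,0,0,0,0]
  ]
}}

```text
clock: 8.6
tool_pos: [0.6539, -0.0661, 0.0884]
orientation: [0.014, 0.953, 0.044, -0.298]
force: [-0.6, 0.3, -2.2]
opening: 0.0592
grip_force: 46.2
```

Emit:
{"api": "arm_command", "payload": {
  "deltas": [
    [1,0,0,0.002,0,0,0],
    [1,0,0,0,0,0,0],
    [1,0,0,0,0,0,0]
  ]
}}

```text
clock: 8.9
tool_pos: [0.6532, -0.0661, 0.0871]
orientation: [0.014, 0.953, 0.044, -0.298]
force: [4.9, 0.8, 3.0]
opening: 0.0593
grip_force: 47.0
```

Emit:
{"api": "arm_command", "payload": {
  "deltas": [
    [1,0.002,0,0,0,0,0],
    [1,0,0,0,0,0,0],
    [1,0,0,0,0,0,0]
  ]
}}

```text
clock: 9.2
tool_pos: [0.6547, -0.066, 0.0861]
orientation: [0.014, 0.953, 0.044, -0.298]
force: [2.5, 1.0, 5.8]
opening: 0.0592
grip_force: 47.2
```

Emit:
{"api": "arm_command", "payload": {
  "deltas": [
    [1,0.002,0,0,0,0,0],
    [1,0,0,0,0,0,0],
    [1,0,0,0,0,0,0]
  ]
}}

```text
clock: 9.5
tool_pos: [0.6563, -0.0658, 0.0849]
orientation: [0.014, 0.953, 0.044, -0.298]
force: [2.7, 0.3, 6.3]
opening: 0.0588
grip_force: 47.3
```

Emit:
{"api": "arm_command", "payload": {
  "deltas": [
    [1,0.002,0,0,0,0,0],
    [1,0,0,0,0,0,0],
    [1,0,0,0,0,0,0]
  ]
}}

```text
clock: 9.8
tool_pos: [0.6573, -0.0658, 0.0843]
orientation: [0.014, 0.953, 0.044, -0.299]
force: [-3.2, -0.4, 12.2]
opening: 0.0591
grip_force: 47.4
```

Emit:
{"api": "arm_command", "payload": {
  "deltas": [
    [1,0.002,0,0,0,0,0],
    [1,0,0,0,0,0,0],
    [1,0,0,0,0,0,0]
  ]
}}

```text
clock: 10.1
tool_pos: [0.6573, -0.0658, 0.0842]
orientation: [0.014, 0.952, 0.044, -0.301]
force: [-16.4, -2.1, 24.3]
opening: 0.0587
grip_force: 47.7
```

```bash
python3 go.py .1425 -0.004 .065
```

```text
q [-0.126  1.016  0.815 -0.134  1.909  1.346] F [-16.4  -2.1  24.3]
slot coords up,a,n [ 0.0641  0.1423 -0.0031]
delta tool [-0.0009  0.0002  0.0009] rot/8deg [-0.001  0.01  -0.012]
```

Emit:
{"api": "arm_command", "payload": {
  "deltas": [
    [1,-0.002,0,-0.0005,0,0,0],
    [0.2,0,0,0,0,0,0],
    [0.2,0,0,0,0,0,0],
    [0.2,0,0,0,0,0,0],
    [0.2,0,0,-0.02,0,0,0],
    [0.2,0,0,-0.05,0,0,0],
    [0.2,0,0,-0.05,0,0,0],
    [0,0,0,-0.04,0,0,0],
    [0,0,0,0,0,0,0]
  ]
}}

```text
clock: 11.0
tool_pos: [0.7493, -0.0573, 0.2145]
orientation: [0.015, 0.955, 0.044, -0.294]
force: [-0.8, -0.2, -0.0]
opening: 0.0853
grip_force: 0.0
```

```bash
cat > tiles.py <<'E'
from go import *
# measure tiles on the slope by wrist picture
def tiles(p):
    X=cloud(p); hsv=cv2.cvtColor(p['image'],cv2.COLOR_RGB2HSV)
    D=X-S; U,A,N=D@up,D@yy,D@n
    m=(N>.008)&(N<.03)&(U>-.01)&(U<.14)&(abs(A)<.21)&((hsv[...,0]<12)|(hsv[...,0]>168))&(hsv[...,1]>100)
    k,lab,st,_=cv2.connectedComponentsWithStats(m.astype(np.uint8))
    for i in range(1,k):
        if st[i,4]<150: continue
        q=lab==i; r=cv2.minAreaRect((np.stack([U[q],A[q]],1)*1000).astype(np.float32))
        c=np.linalg.lstsq(np.stack([U[q],A[q],np.ones(q.sum())],1),N[q],rcond=None)[0]
        print('tile up/a centre',np.round(r[0],1),np.round(r[1],1),round(r[2],1),'face n',np.median(N[q]).round(4),'tilt deg',np.degrees(c[:2]).round(2),'U,A range',np.percentile(U[q],[0,100]).round(3),np.percentile(A[q],[0,100]).round(3))
if __name__=='__main__':
    tiles(shot('wrist')); print('side'); tiles(shot('side'))
E
python3 tiles.py; python3 go.py 0 0 0
```

```text
tile up/a centre [ 65.1 142.5] [ 59.9 128.5] 90.0 face n 0.016 tilt deg [ 0.03 -0.01] U,A range [0.001 0.129] [0.113 0.173]
side
tile up/a centre [ 63.6 142. ] [ 63.3 127.1] 89.9 face n 0.0149 tilt deg [0.   0.62] U,A range [0.    0.127] [0.11  0.174]
q [-0.106  1.111  0.251 -0.164  2.369  1.289] F [-0.4 -0.2 -1.2]
slot coords up,a,n [0.0627 0.1425 0.1511]
delta tool [ 0.0618 -0.1427  0.1513] rot/8deg [ 0.006 -0.038 -0.008]
```

Emit:
{"api": "arm_command", "payload": {
  "deltas": [
    [0,-0.05,0,0,0,0,0],
    [0,-0.05,0,0,0,0,0],
    [0,0,0,0,0,0.86,0],
    [0,0,0,0,0,0.86,0],
    [0,0,0,0,0,0.86,0],
    [0,0,0,0,0,0.86,0],
    [0,0,0,0,0,0.86,0],
    [0,0,0,0,0,0,0.675]
  ]
}}

```text
clock: 11.9
tool_pos: [0.6664, -0.0646, 0.2628]
orientation: [0.0, 1.0, -0.001, -0.002]
force: [-0.9, 0.3, 0.2]
opening: 0.0851
grip_force: 0.0
```

Emit:
{"api": "arm_command", "payload": {
  "deltas": [
    [0,-0.0256,-0.0376,0.007,0,0,0],
    [0,-0.0256,-0.0376,0.007,0,0,0],
    [0,-0.0256,-0.0376,0.007,0,0,0],
    [0,-0.0256,-0.0376,0.007,0,0,0],
    [0,-0.0256,-0.0376,0.007,0,0,0],
    [0,-0.0256,-0.0376,0.007,0,0,0],
    [0,-0.0256,-0.0376,0.007,0,0,0],
    [0,-0.0256,-0.0376,0.007,0,0,0],
    [0,-0.0256,-0.0376,0.007,0,0,0],
    [0,0,0,0,0,0,0]
  ]
}}

```text
clock: 12.9
tool_pos: [0.4344, 0.2758, 0.1994]
orientation: [0.001, 1.0, 0.002, -0.006]
force: [0.3, -1.1, 0.4]
opening: 0.0854
grip_force: 0.0
```

```bash
cat > st.py <<'E'
from go import *
s,p,r=cur(); w=shot('wrist'); print('pos',p.round(4),'x axis yaw',np.degrees(np.arctan2(*r.as_matrix()[[1,0],0])).round(2),'toolz',r.as_matrix()[:,2].round(3))
for z in((.061,.075),(.045,.058),(.029,.042),(.013,.026)): print(z,red(w,*z,(.25,.6,.1,.5)))
E
python3 st.py
```

```text
pos [0.4344 0.2758 0.1994] x axis yaw 0.17 toolz [-0.011 -0.003 -1.   ]
(0.061, 0.075) (822, array([425.2, 114.2]), array([27.2, 31.5]), 88.3, 'mean', array([0.4266, 0.1142, 0.0655]), 'zmed', np.float64(0.066))
(0.045, 0.058) (6802, array([431.8, 201.6]), array([200.5, 129.1]), 86.7, 'mean', array([0.4408, 0.257 , 0.0522]), 'zmed', np.float64(0.0522))
(0.029, 0.042) (677, array([430.8, 204.9]), array([202.1, 129.6]), 84.0, 'mean', array([0.4393, 0.1898, 0.0362]), 'zmed', np.float64(0.0362))
(0.013, 0.026) (104, array([438., 133.]), array([ 6.1, 31.2]), 59.1, 'mean', array([0.4383, 0.1336, 0.0175]), 'zmed', np.float64(0.0171))
```

```bash
sed -i 's/(.25,.6,.1,.5)/(.25,.6,.18,.5)/' st.py; python3 st.py
```

```text
pos [0.4363 0.2744 0.1999] x axis yaw 0.16 toolz [-0.01  -0.003 -1.   ]
(0.061, 0.075) None
(0.045, 0.058) (6027, array([435.8, 271.9]), array([ 59.7, 129.3]), 86.9, 'mean', array([0.4426, 0.272 , 0.0522]), 'zmed', np.float64(0.0522))
(0.029, 0.042) (256, array([451.6, 300.3]), array([ 39.8, 126.8]), 65.8, 'mean', array([0.4573, 0.2928, 0.036 ]), 'zmed', np.float64(0.036))
(0.013, 0.026) None
```

Emit:
{"api": "arm_command", "payload": {
  "deltas": [
    [0,0,0.0025,0,0,0.07,0.41],
    [0,0,0,0.045,0,0,0],
    [0,0,0,0.045,0,0,0],
    [0,0,0,0.045,0,0,0],
    [0,0,0,0.033,0,0,0],
    [0,0,0,0,0,0,0],
    [1,0,0,0,0,0,0],
    [1,0,0,0,0,0,0],
    [1,0,0,0,0,0,0],
    [1,0,0,0,0,0,0],
    [1,0,0,0,0,0,0],
    [1,0,0,0,0,0,0]
  ]
}}

```text
clock: 14.2
tool_pos: [0.4414, 0.2709, 0.0352]
orientation: [0.001, 1.0, -0.029, 0.003]
force: [0.8, -4.9, 12.6]
opening: 0.0588
grip_force: 45.0
```

```bash
python3 go.py .0475 .06 .068
```

```text
q [ 0.438  0.63   1.801 -0.006  0.705  2.07 ] F [ 0.8 -4.9 12.6]
slot coords up,a,n [ 0.1861 -0.2132 -0.1484]
delta tool [ 0.2539  0.225  -0.1011] rot/8deg [-0.323 -4.412 -1.058]
```

Emit:
{"api": "arm_command", "payload": {
  "deltas": [
    [1,0,0,-0.05,0,0,0],
    [1,0,0,-0.05,0,0,0],
    [1,0,0,-0.05,0,0,0],
    [1,0,0,-0.05,0,0,0],
    [1,0.0317,0.0281,0,0,0,0],
    [1,0.0317,0.0281,0,0,0,0],
    [1,0.0317,0.0281,0,0,0,0],
    [1,0.0317,0.0281,0,0,0,0],
    [1,0.0317,0.0281,0,0,0,0],
    [1,0.0317,0.0281,0,0,0,0],
    [1,0.0317,0.0281,0,0,0,0],
    [1,0.0317,0.0281,0,0,0,0]
  ]
}}

```text
clock: 15.4
tool_pos: [0.6807, 0.0306, 0.2362]
orientation: [0.001, 1.0, -0.029, 0.002]
force: [1.1, 0.7, -2.3]
opening: 0.0592
grip_force: 47.1
```

Emit:
{"api": "arm_command", "payload": {
  "deltas": [
    [1,0,0,0,0,0,-0.53],
    [1,0,0,0,0,0,-0.53],
    [1,0,0,0,0,-0.88,0],
    [1,0,0,0,0,-0.88,0],
    [1,0,0,0,0,-0.88,0],
    [1,0,0,0,0,-0.88,0],
    [1,0,0,0,0,-0.88,0],
    [1,0,0,0,0,0,0],
    [1,0,0,0,0,0,0]
  ]
}}

```text
clock: 16.3
tool_pos: [0.6804, 0.0321, 0.2344]
orientation: [0.015, 0.953, 0.043, -0.299]
force: [0.2, 0.3, -2.4]
opening: 0.0586
grip_force: 47.1
```

```bash
python3 go.py .0475 .015 .063
```

```text
q [-0.011  0.938  0.587 -0.075  2.221  1.443] F [ 0.2  0.3 -2.4]
slot coords up,a,n [0.1239 0.047  0.1383]
delta tool [0.0606 0.0003 0.1235] rot/8deg [-0.003 -0.02  -0.032]
```

Emit:
{"api": "arm_command", "payload": {
  "deltas": [
    [1,0.0202,0.0003,0.0412,0,0,-0.03],
    [1,0.0202,0,0.0412,0,0,0],
    [1,0.0202,0,0.0412,0,0,0],
    [1,0,0,0.006,0,0,0],
    [1,0,0,0.006,0,0,0],
    [1,0,0,0,0,0,0],
    [1,0,0,0,0,0,0]
  ]
}}

```text
clock: 17.0
tool_pos: [0.6533, 0.0291, 0.0916]
orientation: [0.014, 0.953, 0.045, -0.298]
force: [-0.5, 0.8, -2.6]
opening: 0.0589
grip_force: 47.1
```

Emit:
{"api": "arm_command", "payload": {
  "deltas": [
    [1,0,0,0.002,0,0,0],
    [1,0,0,0,0,0,0],
    [1,0,0,0,0,0,0]
  ]
}}

```text
clock: 17.3
tool_pos: [0.651, 0.029, 0.0876]
orientation: [0.014, 0.953, 0.045, -0.3]
force: [-0.5, -0.1, -3.3]
opening: 0.0588
grip_force: 47.1
```

Emit:
{"api": "arm_command", "payload": {
  "deltas": [
    [1,0,0,0.002,0,0,0],
    [1,0,0,0,0,0,0],
    [1,0,0,0,0,0,0]
  ]
}}

```text
clock: 17.6
tool_pos: [0.6502, 0.0289, 0.0862]
orientation: [0.014, 0.953, 0.045, -0.3]
force: [3.5, 0.9, 6.0]
opening: 0.0588
grip_force: 48.2
```

```bash
python3 go.py .0475 0 .059
```

```text
q [-0.015  1.001  0.845 -0.066  1.902  1.46 ] F [3.5 0.9 6. ]
slot coords up,a,n [ 0.0638  0.0474 -0.0005]
delta tool [ 0.0048  0.0001 -0.0005] rot/8deg [-0.001 -0.011 -0.004]
```

Contact with the board. Now I slide it down to the ledge.

Emit:
{"api": "arm_command", "payload": {
  "deltas": [
    [1,0.003,0,0,0,0,0],
    [1,0,0,0,0,0,0],
    [1,0,0,0,0,0,0]
  ]
}}

```text
clock: 17.9
tool_pos: [0.6526, 0.0291, 0.0845]
orientation: [0.014, 0.953, 0.045, -0.3]
force: [4.1, 0.6, 7.0]
opening: 0.0588
grip_force: 48.3
```

Emit:
{"api": "arm_command", "payload": {
  "deltas": [
    [1,0.002,0,0,0,0,0],
    [1,0,0,0,0,0,0],
    [1,0,0,0,0,0,0]
  ]
}}

```text
clock: 18.2
tool_pos: [0.6537, 0.0292, 0.0837]
orientation: [0.014, 0.953, 0.045, -0.301]
force: [-1.3, 0.1, 11.6]
opening: 0.059
grip_force: 48.5
```

Emit:
{"api": "arm_command", "payload": {
  "deltas": [
    [1,0.002,0,0,0,0,0],
    [1,0,0,0,0,0,0],
    [1,0,0,0,0,0,0]
  ]
}}

```text
clock: 18.5
tool_pos: [0.6537, 0.0292, 0.0837]
orientation: [0.014, 0.952, 0.044, -0.303]
force: [-12.7, -2.3, 24.3]
opening: 0.0591
grip_force: 48.7
```

Emit:
{"api": "arm_command", "payload": {
  "deltas": [
    [1,-0.002,0,-0.0005,0,0,0],
    [0.2,0,0,0,0,0,0],
    [0.2,0,0,0,0,0,0],
    [0.2,0,0,0,0,0,0],
    [0.2,0,0,-0.02,0,0,0],
    [0.2,0,0,-0.045,0,0,0],
    [0,0,0,-0.045,0,0,0],
    [0,-0.05,0,0,0,0,0],
    [0,-0.05,0,0,0,0,0],
    [0,0,0,0,0,0.87,0],
    [0,0,0,0,0,0.87,0],
    [0,0,0,0,0,0.87,0]
  ]
}}

```text
clock: 19.7
tool_pos: [0.6356, 0.0276, 0.2312]
orientation: [0.006, 0.992, 0.046, -0.12]
force: [0.8, 0.5, 0.0]
opening: 0.0856
grip_force: 0.0
```

Emit:
{"api": "arm_command", "payload": {
  "deltas": [
    [0,0,0,0,0,0.87,0],
    [0,0,0,0,0,0.87,0],
    [0,0,0,0,0,0,0.675],
    [0,-0.0282,-0.035,0.004,0,0,0],
    [0,-0.0282,-0.035,0.004,0,0,0],
    [0,-0.0282,-0.035,0.004,0,0,0],
    [0,-0.0282,-0.035,0.004,0,0,0],
    [0,-0.0282,-0.035,0.004,0,0,0],
    [0,-0.0282,-0.035,0.004,0,0,0],
    [0,-0.0282,-0.035,0.004,0,0,0],
    [0,0,0,0,0,0,0],
    [0,0,0,0,0,0,0]
  ]
}}

```text
clock: 20.9
tool_pos: [0.4374, 0.2733, 0.2033]
orientation: [0.0, 1.0, 0.001, -0.002]
force: [0.1, -0.8, 0.3]
opening: 0.0853
grip_force: 0.0
```

```bash
python3 st.py; python3 -c "
from tiles import *
tiles(shot('side'))"
```

```text
pos [0.4374 0.2733 0.2033] x axis yaw 0.09 toolz [-0.003 -0.    -1.   ]
(0.061, 0.075) None
(0.045, 0.058) None
(0.029, 0.042) (5777, array([438.2, 275.9]), array([ 59.1, 129.6]), 84.1, 'mean', array([0.4456, 0.2754, 0.0362]), 'zmed', np.float64(0.0362))
(0.013, 0.026) None
tile up/a centre [ 64.1 142. ] [ 62.8 126.6] 89.4 face n 0.0148 tilt deg [-0.27  0.72] U,A range [0.001 0.127] [0.11  0.174]
tile up/a centre [64.1 46.9] [126.7  61.9] 0.0 face n 0.0149 tilt deg [-0.03  0.27] U,A range [0.001 0.127] [0.016 0.078]
```

Emit:
{"api": "arm_command", "payload": {
  "deltas": [
    [0,0.0008,-0.0026,0,0,0.02,0.75],
    [0,0,0,0.046,0,0,0],
    [0,0,0,0.046,0,0,0],
    [0,0,0,0.046,0,0,0],
    [0,0,0,0.046,0,0,0],
    [0,0,0,0,0,0,0],
    [1,0,0,0,0,0,0],
    [1,0,0,0,0,0,0],
    [1,0,0,0,0,0,0],
    [1,0,0,0,0,0,0],
    [1,0,0,0,0,0,0],
    [1,0,0,0,0,0,0]
  ]
}}

```text
clock: 22.2
tool_pos: [0.44, 0.2756, 0.0217]
orientation: [-0.001, 0.999, -0.053, 0.002]
force: [-0.2, -3.9, 14.0]
opening: 0.0588
grip_force: 45.3
```

```bash
python3 go.py -.0475 .06 .068
```

```text
q [ 4.450e-01  6.560e-01  1.804e+00 -1.000e-03  6.790e-01  2.121e+00] F [-0.2 -3.9 14. ]
slot coords up,a,n [ 0.1791 -0.218  -0.16  ]
delta tool [ 0.247   0.1239 -0.1159] rot/8deg [-0.444 -4.383 -1.383]
```

Emit:
{"api": "arm_command", "payload": {
  "deltas": [
    [1,0,0,-0.05,0,0,0],
    [1,0,0,-0.05,0,0,0],
    [1,0,0,-0.05,0,0,0],
    [1,0,0,-0.05,0,0,0],
    [1,0.0412,0.0207,0,0,0,0],
    [1,0.0412,0.0207,0,0,0,0],
    [1,0.0412,0.0207,0,0,0,0],
    [1,0.0412,0.0207,0,0,0,0],
    [1,0.0412,0.0207,0,0,0,0],
    [1,0.0412,0.0207,0,0,0,0],
    [1,0,0,0,0,0,-0.69],
    [1,0,0,0,0,0,-0.69]
  ]
}}

```text
clock: 23.4
tool_pos: [0.6723, 0.1246, 0.2206]
orientation: [0.0, 0.999, 0.045, 0.0]
force: [-0.4, 0.9, -1.8]
opening: 0.0588
grip_force: 46.4
```

Emit:
{"api": "arm_command", "payload": {
  "deltas": [
    [1,0,0,0,0,-0.88,0],
    [1,0,0,0,0,-0.88,0],
    [1,0,0,0,0,-0.88,0],
    [1,0,0,0,0,-0.88,0],
    [1,0,0,0,0,-0.88,0],
    [1,0,0,0,0,0,0],
    [1,0,0,0,0,0,0]
  ]
}}

```text
clock: 24.1
tool_pos: [0.672, 0.1258, 0.2192]
orientation: [0.013, 0.953, 0.042, -0.301]
force: [0.5, 0.6, -1.7]
opening: 0.0585
grip_force: 46.5
```

```bash
python3 go.py -.0475 .006 .067
```

```text
q [0.096 0.953 0.594 0.006 2.206 1.581] F [ 0.5  0.6 -1.7]
slot coords up,a,n [ 0.1148 -0.047   0.1262]
delta tool [ 0.0479 -0.0003  0.1201] rot/8deg [-0.026  0.007 -0.042]
```

Emit:
{"api": "arm_command", "payload": {
  "deltas": [
    [1,0.016,0,0.04,-0.02,0,-0.04],
    [1,0.016,0,0.04,0,0,0],
    [1,0.016,0,0.038,0,0,0],
    [1,0,0,0,0,0,0],
    [1,0,0,0,0,0,0]
  ]
}}

```text
clock: 24.6
tool_pos: [0.6431, 0.1232, 0.0976]
orientation: [0.014, 0.953, 0.045, -0.301]
force: [-0.6, -0.5, -1.6]
opening: 0.059
grip_force: 46.5
```

Emit:
{"api": "arm_command", "payload": {
  "deltas": [
    [1,0,0,0.003,0,0,0],
    [1,0,0,0,0,0,0],
    [1,0,0,0,0,0,0]
  ]
}}

```text
clock: 24.9
tool_pos: [0.6415, 0.123, 0.0938]
orientation: [0.014, 0.952, 0.045, -0.301]
force: [0.0, 0.5, -2.0]
opening: 0.0584
grip_force: 46.5
```

Emit:
{"api": "arm_command", "payload": {
  "deltas": [
    [1,0,0,0.002,0,0,0],
    [1,0,0,0,0,0,0],
    [1,0,0,0,0,0,0]
  ]
}}

```text
clock: 25.2
tool_pos: [0.6398, 0.1229, 0.0909]
orientation: [0.014, 0.952, 0.045, -0.302]
force: [-0.5, 0.8, -2.5]
opening: 0.0589
grip_force: 46.5
```

```bash
python3 go.py -.0475 0.002 .063
```

```text
q [0.097 1.    0.836 0.003 1.921 1.574] F [-0.5  0.8 -2.5]
slot coords up,a,n [ 0.0677 -0.0471  0.0026]
delta tool [ 0.0047 -0.0004  0.0006] rot/8deg [-0.007  0.032 -0.002]
```

Emit:
{"api": "arm_command", "payload": {
  "deltas": [
    [1,0.0015,0,0.002,0,0.03,0],
    [1,0,0,0,0,0,0],
    [1,0,0,0,0,0,0]
  ]
}}

```text
clock: 25.5
tool_pos: [0.6405, 0.1229, 0.0898]
orientation: [0.014, 0.953, 0.045, -0.3]
force: [2.8, -0.5, 11.0]
opening: 0.0587
grip_force: 47.8
```

Emit:
{"api": "arm_command", "payload": {
  "deltas": [
    [1,0.002,0,0.0005,0,0,0],
    [1,0,0,0,0,0,0],
    [1,0,0,0,0,0,0]
  ]
}}

```text
clock: 25.8
tool_pos: [0.6421, 0.1231, 0.0886]
orientation: [0.014, 0.953, 0.045, -0.299]
force: [3.6, 0.8, 15.4]
opening: 0.059
grip_force: 48.3
```

Emit:
{"api": "arm_command", "payload": {
  "deltas": [
    [1,0.002,0,0,0,0,0],
    [1,0,0,0,0,0,0],
    [1,0,0,0,0,0,0]
  ]
}}

```text
clock: 26.1
tool_pos: [0.643, 0.1232, 0.088]
orientation: [0.014, 0.953, 0.045, -0.3]
force: [-1.6, -0.4, 20.8]
opening: 0.0585
grip_force: 48.4
```

Emit:
{"api": "arm_command", "payload": {
  "deltas": [
    [1,0.002,0,0,0,0,0],
    [1,0,0,0,0,0,0],
    [1,-0.002,0,-0.0005,0,0,0],
    [0.2,0,0,0,0,0,0],
    [0.2,0,0,0,0,0,0],
    [0.2,0,0,0,0,0,0],
    [0.2,0,0,-0.02,0,0,0],
    [0.2,0,0,-0.045,0,0,0],
    [0,0,0,-0.045,0,0,0],
    [0,-0.05,0,0,0,0,0],
    [0,-0.05,0,0,0,0,0],
    [0,0,0,0,0,0.87,0]
  ]
}}

```text
clock: 27.3
tool_pos: [0.6233, 0.1213, 0.2347]
orientation: [0.011, 0.969, 0.045, -0.242]
force: [0.9, 0.0, -0.8]
opening: 0.0855
grip_force: 0.0
```

Emit:
{"api": "arm_command", "payload": {
  "deltas": [
    [0,0,0,0,0,0.87,0],
    [0,0,0,0,0,0.87,0],
    [0,0,0,0,0,0.87,0],
    [0,0,0,0,0,0.87,0],
    [0,-0.031,-0.026,0.006,0,0,0.675],
    [0,-0.031,-0.026,0.006,0,0,0],
    [0,-0.031,-0.026,0.006,0,0,0],
    [0,-0.031,-0.026,0.006,0,0,0],
    [0,-0.031,-0.026,0.006,0,0,0],
    [0,-0.031,-0.026,0.006,0,0,0],
    [0,0,0,0,0,0,0],
    [0,0,0,0,0,0,0]
  ]
}}

```text
clock: 28.5
tool_pos: [0.4357, 0.275, 0.1984]
orientation: [-0.0, 1.0, 0.001, -0.002]
force: [0.8, -0.4, 0.8]
opening: 0.0855
grip_force: 0.0
```

```bash
python3 st.py; python3 -c "
from tiles import *
tiles(shot('side'))"
```

```text
pos [0.4357 0.275  0.1984] x axis yaw 0.06 toolz [-0.004  0.    -1.   ]
(0.061, 0.075) None
(0.045, 0.058) None
(0.029, 0.042) None
(0.013, 0.026) (5158, array([429.3, 277.9]), array([ 59.2, 129.1]), 84.0, 'mean', array([0.4365, 0.2773, 0.0202]), 'zmed', np.float64(0.0202))
tile up/a centre [ 63.9 141.4] [127.5  62.7] 1.0 face n 0.0149 tilt deg [-0.02  0.53] U,A range [-0.     0.127] [0.111 0.173]
tile up/a centre [64.  46.9] [ 61.7 126.4] 89.3 face n 0.0147 tilt deg [0.24 0.58] U,A range [0.001 0.127] [0.016 0.078]
tile up/a centre [ 64.6 -47.7] [126.9  61.1] 0.1 face n 0.015 tilt deg [0.07 0.49] U,A range [0.001 0.128] [-0.078 -0.017]
```

Emit:
{"api": "arm_command", "payload": {
  "deltas": [
    [0,-0.0064,-0.0029,0,0,0.03,0.757],
    [0,0,0,0.048,0,0,0],
    [0,0,0,0.048,0,0,0],
    [0,0,0,0.048,0,0,0],
    [0,0,0,0.048,0,0,0],
    [0,0,0,0,0,0,0],
    [1,0,0,0,0,0,0],
    [1,0,0,0,0,0,0],
    [1,0,0,0,0,0,0],
    [1,0,0,0,0,0,0],
    [1,0,0,0,0,0,0],
    [1,0,0,0,0,0,0]
  ]
}}

```text
clock: 29.8
tool_pos: [0.4314, 0.2779, 0.009]
orientation: [-0.001, 0.999, -0.053, 0.002]
force: [0.3, -3.4, 15.2]
opening: 0.0586
grip_force: 44.9
```

```bash
python3 go.py -.1425 .06 .068
```

```text
q [ 4.560e-01  6.740e-01  1.826e+00 -1.000e-03  6.360e-01  2.134e+00] F [ 0.3 -3.4 15.2]
slot coords up,a,n [ 0.1787 -0.2211 -0.1752]
delta tool [ 0.2373  0.0318 -0.1282] rot/8deg [-0.452 -4.394 -1.388]
```

Emit:
{"api": "arm_command", "payload": {
  "deltas": [
    [1,0,0,-0.04,0,0,0],
    [1,0,0,-0.05,0,0,0],
    [1,0,0,-0.05,0,0,0],
    [1,0,0,-0.05,0,0,0],
    [1,0.0475,0.0064,-0.004,0,0,0],
    [1,0.0475,0.0064,-0.004,0,0,0],
    [1,0.0475,0.0064,-0.004,0,0,0],
    [1,0.0475,0.0064,-0.004,0,0,0],
    [1,0.0475,0.0064,-0.004,0,0,0],
    [1,0,0,0,0,0,-0.69],
    [1,0,0,0,0,0,-0.69],
    [1,0,0,0,0,0,0]
  ]
}}

```text
clock: 31.0
tool_pos: [0.6626, 0.2201, 0.2183]
orientation: [-0.0, 0.999, 0.044, 0.001]
force: [0.8, 0.3, -1.8]
opening: 0.0586
grip_force: 45.6
```

Emit:
{"api": "arm_command", "payload": {
  "deltas": [
    [1,0,0,0,0,-0.88,0],
    [1,0,0,0,0,-0.88,0],
    [1,0,0,0,0,-0.88,0],
    [1,0,0,0,0,-0.88,0],
    [1,0,0,0,0,-0.88,0],
    [1,0,0,0,0,0,0],
    [1,0,0,0,0,0,0]
  ]
}}

```text
clock: 31.7
tool_pos: [0.6629, 0.2205, 0.2162]
orientation: [0.013, 0.953, 0.04, -0.3]
force: [-0.7, -0.7, -1.2]
opening: 0.0583
grip_force: 45.6
```

```bash
python3 go.py -.1425 .01 .067; python3 - <<'E'
from h import *
w=shot('wrist'); s=shot('side'); save(w,'a.png'); save(s,'b.png',(120,130,376,322),2)
cv2.imwrite('pics/c3.png',cv2.resize(np.hstack([cv2.imread('pics/a.png'),cv2.imread('pics/b.png')]),(800,300)))
E
```

```text
q [0.203 0.978 0.544 0.085 2.225 1.72 ] F [-0.7 -0.7 -1.2]
slot coords up,a,n [ 0.1132 -0.1422  0.1237]
delta tool [ 0.0462 -0.0002  0.1137] rot/8deg [-0.033 -0.001 -0.061]
```

View pics/c3.png

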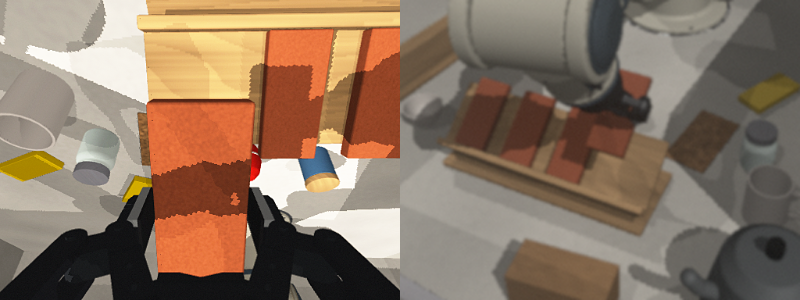

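Three tiles sit on the board, and the fourth is held straight over the left end with its lower edge at (200,100). The mat is empty.

Emit:
{"api": "arm_command", "payload": {
  "deltas": [
    [1,0.0154,0,0.038,-0.03,0,-0.06],
    [1,0.0154,0,0.038,0,0,0],
    [1,0.0154,0,0.0377,0,0,0],
    [1,0,0,0,0,0,0],
    [1,0,0,0,0,0,0]
  ]
}}

```text
clock: 32.3
tool_pos: [0.6349, 0.2181, 0.0991]
orientation: [0.014, 0.953, 0.046, -0.301]
force: [0.9, -0.8, -0.1]
opening: 0.0584
grip_force: 48.9
```

Emit:
{"api": "arm_command", "payload": {
  "deltas": [
    [1,0,0,0.002,0,0,0],
    [1,0,0,0,0,0,0],
    [1,0,0,0,0,0,0]
  ]
}}

```text
clock: 32.6
tool_pos: [0.6342, 0.2179, 0.0964]
orientation: [0.014, 0.952, 0.046, -0.301]
force: [-1.1, -0.3, -1.6]
opening: 0.0584
grip_force: 48.9
```

Emit:
{"api": "arm_command", "payload": {
  "deltas": [
    [1,0,0,0.002,0,0,0],
    [1,0,0,0,0,0,0],
    [1,0,0,0,0,0,0]
  ]
}}

```text
clock: 32.9
tool_pos: [0.6326, 0.2176, 0.0936]
orientation: [0.014, 0.952, 0.046, -0.302]
force: [-0.4, 0.7, -2.0]
opening: 0.0585
grip_force: 48.9
```

```bash
python3 go.py -.1425 0.005 .063
```

```text
q [0.209 1.019 0.781 0.071 1.952 1.689] F [-0.4  0.7 -2. ]
slot coords up,a,n [ 0.0679 -0.1422  0.0058]
delta tool [ 0.0049 -0.0003  0.0007] rot/8deg [-0.003  0.022  0.013]
```

Emit:
{"api": "arm_command", "payload": {
  "deltas": [
    [1,0.001,0,0.002,0,0.02,0],
    [1,0,0,0,0,0,0],
    [1,0,0,0,0,0,0]
  ]
}}

```text
clock: 33.2
tool_pos: [0.6325, 0.2177, 0.0919]
orientation: [0.014, 0.953, 0.046, -0.3]
force: [1.8, -0.1, 6.2]
opening: 0.0587
grip_force: 49.7
```

Emit:
{"api": "arm_command", "payload": {
  "deltas": [
    [1,0.002,0,0.001,0,0,0],
    [1,0,0,0,0,0,0],
    [1,0,0,0,0,0,0]
  ]
}}

```text
clock: 33.5
tool_pos: [0.6339, 0.2178, 0.0909]
orientation: [0.014, 0.953, 0.046, -0.3]
force: [3.2, 0.4, 14.6]
opening: 0.0584
grip_force: 50.5
```

Emit:
{"api": "arm_command", "payload": {
  "deltas": [
    [1,0.002,0,0,0,0,0],
    [1,0,0,0,0,0,0],
    [1,0,0,0,0,0,0]
  ]
}}

```text
clock: 33.8
tool_pos: [0.6356, 0.218, 0.0897]
orientation: [0.014, 0.953, 0.046, -0.3]
force: [3.5, 1.0, 14.0]
opening: 0.0586
grip_force: 50.5
```

```bash
python3 go.py -.1425 0.005 .063
```

```text
q [0.209 1.024 0.775 0.071 1.947 1.689] F [ 3.5  1.  14. ]
slot coords up,a,n [ 0.0631 -0.1422  0.0043]
delta tool [ 0.0001 -0.0003 -0.0007] rot/8deg [-0.004 -0.012  0.013]
```

Emit:
{"api": "arm_command", "payload": {
  "deltas": [
    [1,0.002,0,0,0,0,0],
    [1,0,0,0,0,0,0],
    [1,0,0,0,0,0,0]
  ]
}}

```text
clock: 34.1
tool_pos: [0.6359, 0.218, 0.0895]
orientation: [0.014, 0.952, 0.046, -0.301]
force: [-6.5, -0.2, 24.0]
opening: 0.0586
grip_force: 50.7
```

Emit:
{"api": "arm_command", "payload": {
  "deltas": [
    [1,0.002,0,0,0,0,0],
    [1,0,0,0,0,0,0],
    [1,0,0,0,0,0,0]
  ]
}}

```text
clock: 34.4
tool_pos: [0.636, 0.2181, 0.0894]
orientation: [0.014, 0.952, 0.046, -0.303]
force: [-19.1, -2.5, 36.4]
opening: 0.0582
grip_force: 50.9
```

Emit:
{"api": "arm_command", "payload": {
  "deltas": [
    [1,-0.003,0,-0.0015,0,0,0],
    [0.2,0,0,0,0,0,0],
    [0.2,0,0,0,0,0,0],
    [0.2,0,0,0,0,0,0],
    [0.2,0,0,-0.02,0,0,0],
    [0.2,0,0,-0.045,0,0,0],
    [0,0,0,-0.045,0,0,0],
    [0,-0.05,0,0,0,0,0],
    [0,-0.05,0,0,0,0,0],
    [0,0,0,0,0,0.87,0],
    [0,0,0,0,0,0.87,0],
    [0,0,0,0,0,0.87,0]
  ]
}}

```text
clock: 35.6
tool_pos: [0.6184, 0.216, 0.2369]
orientation: [0.005, 0.992, 0.048, -0.12]
force: [-0.4, -0.6, 0.1]
opening: 0.0851
grip_force: 0.0
```

Emit:
{"api": "arm_command", "payload": {
  "deltas": [
    [0,0,0,0,0,0.87,0],
    [0,0,0,0,0,0.87,0],
    [0,0,0,0,0,0,0.675],
    [0,-0.0378,0.02,0,0,0,0],
    [0,-0.0378,0.02,0,0,0,0],
    [0,-0.0378,0.02,0,0,0,0],
    [0,-0.0378,0.02,0,0,0,0],
    [0,-0.0378,0.02,0,0,0,0],
    [0,0,0,0,0,0,0],
    [0,0,0,0,0,0,0]
  ]
}}

```text
clock: 36.6
tool_pos: [0.429, 0.1156, 0.2375]
orientation: [-0.001, 1.0, 0.0, -0.001]
force: [0.5, 1.5, -0.5]
opening: 0.0851
grip_force: 0.0
```

```bash
cat > obj.py <<'E'
from tiles import *
from scipy.optimize import least_squares
s,p,r=cur(); w=shot('wrist'); print('pos',p.round(4),'yaw',np.degrees(np.arctan2(*r.as_matrix()[[1,0],0])).round(2),'toolz',r.as_matrix()[:,2].round(4))
X=cloud(w); v=np.isfinite(X[...,0]); Q=X[v]
def near(cx,cy,rr,zl,zh): return Q[(np.hypot(Q[:,0]-cx,Q[:,1]-cy)<rr)&(Q[:,2]>zl)&(Q[:,2]<zh)]
def circ(a,r0):
    f=least_squares(lambda c:np.hypot(a[:,0]-c[0],a[:,1]-c[1])-r0,a[:,:2].mean(0),loss='soft_l1',f_scale=.001); return len(a),f.x.round(4)
a=near(.427,.113,.05,.031,.037); 
if len(a)>20: print('timer equator circle r28',circ(a,.028))
a=near(.427,.113,.05,.05,.08); 
if len(a)>20: print('timer rect',[np.round(k,1) for k in cv2.minAreaRect((a[:,:2]*1000).astype(np.float32))],a[:,2].max())
a=near(.422,-.029,.05,.07,.082)
if len(a)>20: print('caddy lid centre',len(a),[np.round(k,1) for k in cv2.minEnclosingCircle((a[:,:2]*1000).astype(np.float32))],np.median(a[:,2]).round(4))
E
cat > side.py <<'E'
from tiles import *
tiles(shot('side'))
E
python3 obj.py; python3 side.py
```

```text
pos [0.429  0.1156 0.2375] yaw 0.03 toolz [-0.0027  0.0012 -1.    ]
timer equator circle r28 (82, array([0.4242, 0.1116]))
timer rect [array([425.5, 111.2]), array([45.5, 45. ]), np.float64(50.3)] 0.07051328463552686
caddy lid centre 2544 [array([420.8, -29.7]), np.float64(30.4)] 0.0736
tile up/a centre [ 63.8 141.8] [127.7  62.9] 0.8 face n 0.0147 tilt deg [0.22 0.61] U,A range [-0.     0.127] [0.111 0.174]
tile up/a centre [63.9 47.9] [ 62.4 126.3] 89.9 face n 0.0148 tilt deg [0.1  0.68] U,A range [0.001 0.127] [0.017 0.079]
tile up/a centre [ 64.3 -47.1] [ 61.4 126.7] 89.6 face n 0.0149 tilt deg [0.11 0.37] U,A range [0.001 0.127] [-0.078 -0.016]
tile up/a centre [  64.1 -142.5] [ 61.1 127.4] 89.7 face n 0.0148 tilt deg [0.   0.51] U,A range [0.    0.128] [-0.173 -0.112]
```

All four tiles measure correctly (centre about 64–65 mm up, face at 15–16 mm, aligned). Next is the caddy.

Emit:
{"api": "arm_command", "payload": {
  "deltas": [
    [0,-0.0027,0.0484,0,0,0.02,0],
    [0,-0.0027,0.0484,0,0,0,0],
    [0,-0.0027,0.0484,0,0,0,0],
    [0,0,0,0.045,0,0,0],
    [0,0,0,0.045,0,0,0],
    [0,0,0,0,0,0,0],
    [0,0,0,0,0,0,0]
  ]
}}

```text
clock: 37.4
tool_pos: [0.4216, -0.0291, 0.1473]
orientation: [-0.001, 1.0, 0.001, -0.001]
force: [0.0, 0.0, 1.0]
opening: 0.0855
grip_force: 0.0
```

```bash
python3 obj.py
```

```text
pos [ 0.4216 -0.0291  0.1473] yaw 0.1 toolz [-0.0027  0.0014 -1.    ]
timer equator circle r28 (301, array([0.4244, 0.1118]))
timer rect [array([425.9, 109.9]), array([45.2, 44.1]), np.float64(72.7)] 0.06966660982674353
caddy lid centre 4590 [array([421. , -29.8]), np.float64(30.0)] 0.0737
```

Emit:
{"api": "arm_command", "payload": {
  "deltas": [
    [0,-0.0006,0.0006,0.045,0,0,0],
    [0,0,0,0.045,0,0,0],
    [0,0,0,0.043,0,0,0],
    [0,0,0,0,0,0,0],
    [1,0,0,0,0,0,0],
    [1,0,0,0,0,0,0],
    [1,0,0,0,0,0,0],
    [1,0,0,0,0,0,0],
    [1,0,0,0,0,0,0],
    [1,0,0,0,0,0,0]
  ]
}}

```text
clock: 38.45
tool_pos: [0.4221, -0.03, 0.0168]
orientation: [0.0, 1.0, 0.001, 0.002]
force: [-0.3, 1.3, 9.6]
opening: 0.0568
grip_force: 40.6
```

Emit:
{"api": "arm_command", "payload": {
  "deltas": [
    [1,0,0,-0.045,0,0,0],
    [1,0,0,-0.05,0,0,0],
    [1,0,0,-0.05,0,0,0],
    [1,0,0,-0.05,0,0,0],
    [1,0,0,-0.005,0,0,0],
    [1,0.0,0.04,0,0,0,0],
    [1,0.01,0.04,0,0,0,0],
    [1,0.02,0.04,0,0,0,0],
    [1,0.02,0.04,0,0,0,0],
    [1,0.02,0.04,0,0,0,0],
    [1,0,0,0,0,0,0],
    [1,0,0,0,0,0,0]
  ]
}}

```text
clock: 39.65
tool_pos: [0.4905, -0.2303, 0.2149]
orientation: [-0.0, 1.0, 0.0, 0.0]
force: [-1.1, 0.4, -2.6]
opening: 0.0571
grip_force: 46.2
```

```bash
cat > rail.py <<'E'
from go import *
s,p,r=cur(); w=shot('wrist'); print('pos',p.round(4),'yaw',np.degrees(np.arctan2(*r.as_matrix()[[1,0],0])).round(2),'toolz',r.as_matrix()[:,2].round(4))
for n,q in(('wrist',w),('top',shot('top'))):
    X=cloud(q); m=(X[...,2]>.078)&(X[...,2]<.092)&(X[...,0]>.35)&(X[...,0]<.7)&(X[...,1]>-.42)&(X[...,1]<-.3)
    k,lab,st,_=cv2.connectedComponentsWithStats(m.astype(np.uint8))
    if k<2: print(n,'none'); continue
    Q=X[lab==1+st[1:,4].argmax()]; x,y,z=Q.T
    lo=[];b=np.arange(x.min()+.005,x.max()-.005,.006)
    E=np.array([(c,y[abs(x-c)<.003].min(),y[abs(x-c)<.003].max()) for c in b if (abs(x-c)<.003).sum()>5])
    f1=np.polyfit(E[:,0],E[:,1],1); f2=np.polyfit(E[:,0],E[:,2],1)
    print(n,len(Q),'x',x.min().round(3),x.max().round(3),'z',np.median(z).round(4),'slopes deg',np.degrees([f1[0],f2[0]]).round(2),'width',np.median(E[:,2]-E[:,1]).round(4),'centre y at x=.47,.57',[((np.polyval(f1,c)+np.polyval(f2,c))/2).round(4) for c in(.47,.57)])
E
python3 rail.py
```

```text
pos [ 0.4905 -0.2303  0.2149] yaw 0.0 toolz [ 1.e-04  5.e-04 -1.e+00]
wrist 12053 x 0.384 0.634 z 0.085 slopes deg [-1.06 -1.14] width 0.0363 centre y at x=.47,.57 [np.float64(-0.3534), np.float64(-0.3553)]
top 172 x 0.438 0.516 z 0.0858 slopes deg [ 1.33 11.07] width 0.0334 centre y at x=.47,.57 [np.float64(-0.3562), np.float64(-0.3454)]
```

Emit:
{"api": "arm_command", "payload": {
  "deltas": [
    [1,0.0265,0.0417,0,0,0,0],
    [1,0.0265,0.0417,0,0,0,0],
    [1,0.0265,0.0416,0,0,0,0],
    [1,0,0,0.045,0,0,0],
    [1,0,0,0.035,0,0,0],
    [1,0,0,0,0,0,0],
    [1,0,0,0,0,0,0]
  ]
}}

```text
clock: 40.45
tool_pos: [0.5703, -0.3538, 0.1347]
orientation: [-0.001, 1.0, 0.001, -0.001]
force: [0.0, -0.6, -2.4]
opening: 0.0571
grip_force: 46.2
```

```bash
python3 - <<'E'
from go import *
s,p,r=cur(); print(p.round(4),r.as_matrix()[:,2].round(4)); w=shot('wrist'); X=cloud(w)
hs=cv2.cvtColor(w['image'],cv2.COLOR_RGB2HSV)
d=np.hypot(X[...,0]-p[0],X[...,1]-p[1])
Z=X[...,2]; a=X[(d<.05)&(Z>p[2]+.045)&(Z<p[2]+.07)]
print(len(a),[np.round(k,1) for k in cv2.minEnclosingCircle((a[:,:2]*1000).astype(np.float32))] if len(a) else'',np.median(a[:,2])if len(a) else '')
c=a.mean(0); n_=np.linalg.svd(a-c)[2][2]; print('lid normal',n_.round(3))
sd=shot('side'); save(sd,'s4.png',(60,80,260,230),4); save(w,'a.png')
E
```

```text
[ 0.5703 -0.3538  0.1347] [-0.0013  0.0013 -1.    ]
20824 [array([ 570.3, -353.8]), np.float64(50.0)] 0.19152157688360755
lid normal [ 0.169 -0.002  0.986]
```

View pics/s4.png

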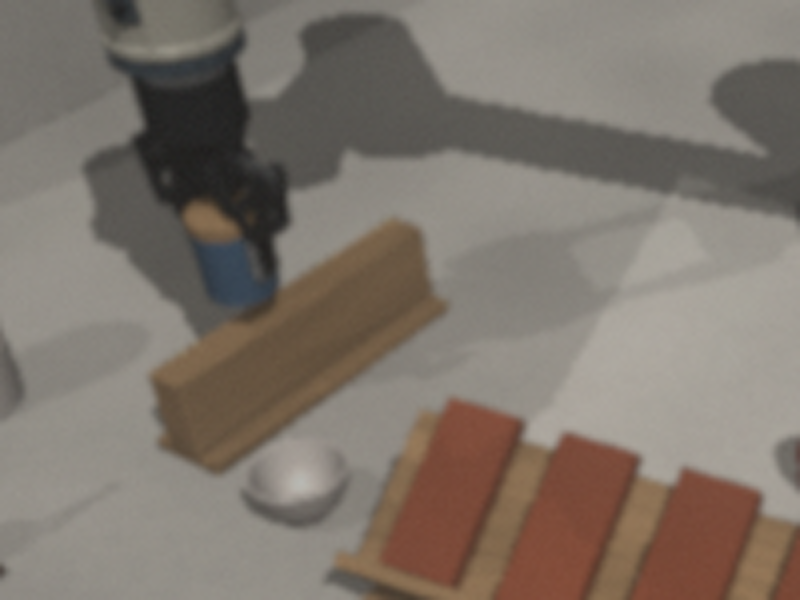

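The caddy is held above the rail at (235,260), leaning about as much as the rail's vertical edges, which is perspective. I'll check the lid's plane numerically.

```bash
cat > lid.py <<'E'
from go import *
s,p,r=cur(); print(p.round(4),r.as_matrix()[:,2].round(4))
for nm in('wrist','side'):
    w=shot(nm); X=cloud(w); hs=cv2.cvtColor(w['image'],cv2.COLOR_RGB2HSV).astype(int); Z=X[...,2]
    d=np.hypot(X[...,0]-p[0],X[...,1]-p[1])
    m=(d<.035)&(hs[...,0]>5)&(hs[...,0]<28)&(hs[...,1]>60)&(Z>p[2]+.03)
    a=X[m]; print(nm,len(a))
    if len(a)<20: continue
    z=np.median(a[:,2])
    for _ in range(4):
        c=np.linalg.lstsq(np.c_[a[:,:2]-p[:2],np.ones(len(a))],a[:,2],rcond=None)[0]
        e=abs(a[:,2]-np.c_[a[:,:2]-p[:2],np.ones(len(a))]@c); a=a[e<max(.003,2*np.median(e))]
    q=(a[:,:2]*1000).astype(np.float32)
    print('slopes deg',np.degrees(c[:2]).round(2),'z',c[2].round(4),len(a),[np.round(k,1) for k in cv2.minEnclosingCircle(q)])
E
python3 lid.py
```

```text
[ 0.5713 -0.3548  0.1363] [ 0.0018 -0.001  -1.    ]
wrist 14386
slopes deg [-5.42  0.01] z 0.1941 12469 [array([ 578.9, -354.8]), np.float64(27.5)]
side 122
slopes deg [-0.63 -1.23] z 0.1908 85 [array([ 578.4, -356.4]), np.float64(33.1)]
```

```bash
sed -i 's/(d<.035)/(d<.024)\&(Z>p[2]+.05)/' lid.py; python3 lid.py
```

```text
[ 0.5713 -0.355   0.136 ] [ 0.0018 -0.0011 -1.    ]
wrist 9427
slopes deg [-2.68  0.  ] z 0.1937 9254 [array([ 571.3, -355. ]), np.float64(24.0)]
side 44
slopes deg [-1.41  1.7 ] z 0.1916 41 [array([ 576.8, -358.6]), np.float64(21.3)]
```

Emit:
{"api": "arm_command", "payload": {
  "deltas": [
    [1,0,0,0.026,0,0,0],
    [1,0,0,0,0,0,0],
    [1,0,0,0,0,0,0]
  ]
}}

```text
clock: 41.05
tool_pos: [0.5702, -0.3546, 0.1079]
orientation: [-0.001, 1.0, 0.001, -0.001]
force: [-0.5, 0.1, -3.3]
opening: 0.0566
grip_force: 46.1
```

Emit:
{"api": "arm_command", "payload": {
  "deltas": [
    [1,0,0,0.002,0,0,0],
    [1,0,0,0,0,0,0],
    [1,0,0,0,0,0,0]
  ]
}}

```text
clock: 41.35
tool_pos: [0.5706, -0.3548, 0.1061]
orientation: [-0.0, 1.0, 0.001, -0.0]
force: [0.8, 0.6, -3.2]
opening: 0.0572
grip_force: 46.1
```

Emit:
{"api": "arm_command", "payload": {
  "deltas": [
    [1,0,0,0.002,0,0,0],
    [1,0,0,0,0,0,0],
    [1,0,0,0,0,0,0]
  ]
}}

```text
clock: 41.65
tool_pos: [0.5703, -0.3547, 0.1035]
orientation: [-0.001, 1.0, 0.001, -0.0]
force: [-0.1, 0.2, -3.4]
opening: 0.0567
grip_force: 46.1
```

Emit:
{"api": "arm_command", "payload": {
  "deltas": [
    [1,0,0,0.002,0,0,0],
    [1,0,0,0,0,0,0],
    [1,0,0,0,0,0,0]
  ]
}}

```text
clock: 41.95
tool_pos: [0.5704, -0.3548, 0.1019]
orientation: [-0.0, 1.0, 0.001, -0.0]
force: [-1.6, 0.3, 4.7]
opening: 0.0569
grip_force: 46.7
```

Emit:
{"api": "arm_command", "payload": {
  "deltas": [
    [1,0,0,0.0015,0,0,0],
    [1,0,0,0,0,0,0],
    [0.25,0,0,0,0,0,0],
    [0.1,0,0,0,0,0,0],
    [0,0,0,0,0,0,0],
    [0,0,0,0,0,0,0],
    [0,0,0,0,0,0,0]
  ]
}}

```text
clock: 42.65
tool_pos: [0.5703, -0.3547, 0.0999]
orientation: [-0.001, 1.0, 0.001, -0.001]
force: [-0.2, 0.2, -0.1]
opening: 0.0852
grip_force: 0.0
```

Emit:
{"api": "arm_command", "payload": {
  "deltas": [
    [0,0,0,-0.02,0,0,0],
    [0,0,0,-0.045,0,0,0],
    [0,0,0,-0.045,0,0,0],
    [0,0,0,-0.02,0,0,0],
    [0,-0.02,-0.04,0,0,0,0],
    [0,-0.02,-0.04,0,0,0,0],
    [0,0,0,0,0,0,0],
    [0,0,0,0,0,0,0]
  ]
}}

```text
clock: 43.45
tool_pos: [0.5302, -0.2742, 0.2305]
orientation: [-0.0, 1.0, 0.001, -0.0]
force: [-0.5, -0.3, -0.5]
opening: 0.0856
grip_force: 0.0
```

```bash
cat > chk.py <<'E'
from go import *
for nm in('wrist','side','top'):
    w=shot(nm); X=cloud(w); Z=X[...,2]
    for o,cx,zl,zh in(('caddy',.57,.155,.166),('timer',.47,.137,.16),('timer eq',.47,.114,.124)):
        m=(abs(X[...,0]-cx)<.05)&(abs(X[...,1]+.355)<.06)&(Z>zl)&(Z<zh); a=X[m]
        if len(a)<15: print(nm,o,len(a)); continue
        c=np.linalg.lstsq(np.c_[a[:,:2],np.ones(len(a))],a[:,2],rcond=None)[0]
        print(nm,o,len(a),[np.round(k,1) for k in cv2.minEnclosingCircle((a[:,:2]*1000).astype(np.float32))],'z med/max',np.median(a[:,2]).round(4),a[:,2].max().round(4),'slope',np.degrees(c[:2]).round(2))
E
python3 chk.py; python3 obj.py
```

```text
wrist caddy 5552 [array([ 569.2, -354.8]), np.float64(30.1)] z med/max 0.1587 0.1621 slope [-0.35 -0.3 ]
wrist timer 0
wrist timer eq 0
side caddy 130 [array([ 570.7, -353.2]), np.float64(31.1)] z med/max 0.1573 0.1619 slope [0.27 0.23]
side timer 0
side timer eq 0
top caddy 0
top timer 0
top timer eq 0
pos [ 0.5309 -0.2757  0.2301] yaw 0.04 toolz [-4.e-04  6.e-04 -1.e+00]
```

The caddy is upright and centred on the rail within 1 mm. Now the timer.

Emit:
{"api": "arm_command", "payload": {
  "deltas": [
    [0,-0.0118,-0.043,0,0,0,0],
    [0,-0.0118,-0.043,0,0,0,0],
    [0,-0.0118,-0.043,0,0,0,0],
    [0,-0.0118,-0.043,0,0,0,0],
    [0,-0.0118,-0.043,0,0,0,0],
    [0,-0.0118,-0.043,0,0,0,0],
    [0,-0.0118,-0.043,0,0,0,0],
    [0,-0.0118,-0.043,0,0,0,0],
    [0,-0.0118,-0.043,0,0,0,0],
    [0,0,0,0.045,0,0,0],
    [0,0,0,0,0,0,0],
    [0,0,0,0,0,0,0]
  ]
}}

```text
clock: 44.85
tool_pos: [0.4238, 0.1115, 0.1858]
orientation: [-0.0, 1.0, 0.0, -0.001]
force: [-0.4, -0.4, 1.2]
opening: 0.0854
grip_force: 0.0
```

```bash
python3 obj.py
```

```text
pos [0.4238 0.1115 0.1858] yaw 0.04 toolz [-3.e-03  6.e-04 -1.e+00]
timer equator circle r28 (126, array([0.4242, 0.1115]))
timer rect [array([425.8, 111.5]), array([45.7, 44.7]), np.float64(67.5)] 0.07084389994442003
```

Emit:
{"api": "arm_command", "payload": {
  "deltas": [
    [0,0.0012,0,0.045,0,0.02,0],
    [0,0,0,0.045,0,0,0],
    [0,0,0,0.045,0,0,0],
    [0,0,0,0.046,0,0,0],
    [0,0,0,0,0,0,0],
    [1,0,0,0,0,0,0],
    [1,0,0,0,0,0,0],
    [1,0,0,0,0,0,0],
    [1,0,0,0,0,0,0],
    [1,0,0,0,0,0,0],
    [1,0,0,0,0,0,0]
  ],
  "grip_force": 30
}}

```text
clock: 46.0
tool_pos: [0.4269, 0.1122, 0.0075]
orientation: [-0.001, 1.0, 0.001, 0.004]
force: [0.2, -4.5, 11.1]
opening: 0.0548
grip_force: 29.5
```

Emit:
{"api": "arm_command", "payload": {
  "deltas": [
    [1,0,0,-0.02,0,0,0],
    [1,0,0,-0.04,0,0,0],
    [1,0,0,-0.05,0,0,0],
    [1,0,0,-0.05,0,0,0],
    [1,0,0,-0.03,0,0,0],
    [1,0.005,0.046,0,0,0,0],
    [1,0.005,0.046,0,0,0,0],
    [1,0.005,0.046,0,0,0,0],
    [1,0.005,0.046,0,0,0,0],
    [1,0.005,0.046,0,0,0,0],
    [1,0.005,0.046,0,0,0,0],
    [1,0.005,0.046,0,0,0,0]
  ]
}}

```text
clock: 47.2
tool_pos: [0.4599, -0.212, 0.1975]
orientation: [0.001, 1.0, 0.0, 0.003]
force: [1.3, 0.2, -1.5]
opening: 0.0546
grip_force: 32.7
```

Emit:
{"api": "arm_command", "payload": {
  "deltas": [
    [1,0.005,0.046,0,0,0,0],
    [1,0.005,0.046,0,0,0,0],
    [1,0,0.045,0,0,0,0],
    [1,0,0,0,0,0,0],
    [1,0,0,0,0,0,0]
  ]
}}

```text
clock: 47.7
tool_pos: [0.4699, -0.3477, 0.1968]
orientation: [0.0, 1.0, -0.0, 0.002]
force: [-0.1, 1.2, -2.2]
opening: 0.0544
grip_force: 32.7
```

```bash
python3 go.py 0 0 0; python3 - <<'E'
from h import *
w=shot('wrist'); s=shot('side'); save(w,'a.png'); save(s,'b.png',(60,80,260,230),2.56)
cv2.imwrite('pics/c5.png',cv2.resize(np.hstack([cv2.imread('pics/a.png'),cv2.imread('pics/b.png')]),(800,300)))
E
```

```text
q [-0.74   0.471  1.494  0.002  1.173  0.83 ] F [-0.1  1.2 -2.2]
slot coords up,a,n [ 0.3033  0.4054 -0.0332]
delta tool [ 0.2273 -0.429   0.1473] rot/8deg [-0.2   -4.401 -0.66 ]
```

View pics/c5.png

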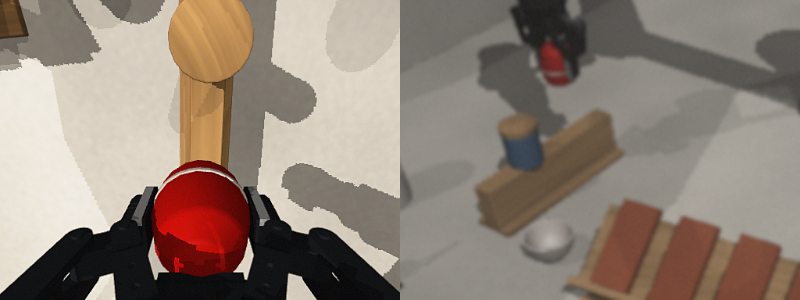

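The timer is held upright over the rail, red egg at (200,215) in the wrist view, with the caddy standing on the rail beyond it. I'm lowering it.

Emit:
{"api": "arm_command", "payload": {
  "deltas": [
    [1,0,0.0057,0.045,0,0,0],
    [1,0,0,0.045,0,0,0],
    [1,0,0,0.008,0,0,0],
    [1,0,0,0,0,0,0],
    [1,0,0,0,0,0,0]
  ]
}}

```text
clock: 48.3
tool_pos: [0.4714, -0.3527, 0.0984]
orientation: [0.0, 1.0, 0.001, 0.002]
force: [-0.1, 0.0, -0.6]
opening: 0.0543
grip_force: 33.1
```

Emit:
{"api": "arm_command", "payload": {
  "deltas": [
    [1,0,0,0.002,0,0,0],
    [1,0,0,0,0,0,0],
    [1,0,0,0,0,0,0]
  ]
}}

```text
clock: 48.6
tool_pos: [0.4708, -0.3527, 0.0951]
orientation: [-0.0, 1.0, 0.001, 0.001]
force: [-0.4, 0.1, -1.1]
opening: 0.0545
grip_force: 33.1
```

Emit:
{"api": "arm_command", "payload": {
  "deltas": [
    [1,0,0,0.002,0,0,0],
    [1,0,0,0,0,0,0],
    [1,0,0,0,0,0,0]
  ]
}}

```text
clock: 48.9
tool_pos: [0.4706, -0.3528, 0.0926]
orientation: [-0.0, 1.0, 0.001, 0.001]
force: [-1.0, 1.1, 5.9]
opening: 0.0549
grip_force: 33.5
```

Emit:
{"api": "arm_command", "payload": {
  "deltas": [
    [1,0,0,0.001,0,0,0],
    [1,0,0,0,0,0,0],
    [1,0,0,0,0,0,0]
  ]
}}

```text
clock: 49.2
tool_pos: [0.4707, -0.3528, 0.0925]
orientation: [-0.0, 1.0, 0.001, 0.001]
force: [-4.8, 3.0, 21.1]
opening: 0.0543
grip_force: 34.6
```

Emit:
{"api": "arm_command", "payload": {
  "deltas": [
    [1,0,0.0005,-0.001,0,0,0],
    [1,0,0,0,0,0,0],
    [0.25,0,0,0,0,0,0],
    [0.1,0,0,0,0,0,0],
    [0,0,0,0,0,0,0],
    [0,0,0,0,0,0,0],
    [0,0,0,0,0,0,0]
  ]
}}

```text
clock: 49.9
tool_pos: [0.4705, -0.353, 0.0921]
orientation: [-0.001, 1.0, 0.001, 0.001]
force: [-0.5, -0.5, 0.2]
opening: 0.0856
grip_force: 0.0
```

Emit:
{"api": "arm_command", "payload": {
  "deltas": [
    [0,0,0,-0.02,0,0,0],
    [0,0,0,-0.045,0,0,0],
    [0,0,0,-0.045,0,0,0],
    [0,0,0,-0.03,0,0,0],
    [0,-0.04,-0.02,0,0,0,0],
    [0,-0.04,-0.02,0,0,0,0],
    [0,0,0,0,0,0,0],
    [0,0,0,0,0,0,0]
  ]
}}

```text
clock: 50.7
tool_pos: [0.3896, -0.313, 0.2325]
orientation: [-0.0, 1.0, 0.0, 0.001]
force: [0.8, -1.0, 0.3]
opening: 0.085
grip_force: 0.0
```

```bash
python3 chk.py; python3 side.py; python3 - <<'E'
from h import *
w=shot('wrist'); s=shot('side'); save(w,'a.png'); save(s,'b.png')
cv2.imwrite('pics/c6.png',cv2.resize(np.hstack([cv2.imread('pics/a.png'),cv2.imread('pics/b.png')]),(800,300)))
E
```

```text
wrist caddy 0
wrist timer 3182 [array([ 468.4, -353. ]), np.float64(22.9)] z med/max 0.1472 0.1551 slope [-0.58 -3.24]
wrist timer eq 253 [array([ 467.9, -353.7]), np.float64(28.6)] z med/max 0.1215 0.124 slope [-0.02 -0.38]
side caddy 129 [array([ 569.9, -354.7]), np.float64(30.2)] z med/max 0.1574 0.1608 slope [-0.02  0.27]
side timer 83 [array([ 475.4, -348. ]), np.float64(22.3)] z med/max 0.1449 0.1528 slope [-11.24 -10.6 ]
side timer eq 46 [array([ 475.6, -349.1]), np.float64(25.8)] z med/max 0.1198 0.1239 slope [-3.34 -2.26]
top caddy 212 [array([ 568.2, -353.7]), np.float64(30.3)] z med/max 0.1594 0.1655 slope [ 0.22 -0.37]
top timer 95 [array([ 470. , -349.1]), np.float64(23.2)] z med/max 0.1483 0.1568 slope [ -3.02 -15.  ]
top timer eq 22 [array([ 470.5, -348.9]), np.float64(27.0)] z med/max 0.1202 0.124 slope [1.78 3.67]
tile up/a centre [ 63.7 141.5] [127.5  61.9] 0.6 face n 0.015 tilt deg [0.08 0.84] U,A range [-0.     0.127] [0.11  0.173]
tile up/a centre [64.1 47.7] [125.7  61. ] 0.0 face n 0.0149 tilt deg [-0.11  0.72] U,A range [0.001 0.127] [0.017 0.078]
tile up/a centre [ 64.1 -47.2] [ 61.8 125.6] 89.7 face n 0.0147 tilt deg [0.15 0.31] U,A range [0.001 0.127] [-0.078 -0.016]
tile up/a centre [  64.1 -142.4] [125.8  60.6] 0.3 face n 0.015 tilt deg [0.19 0.59] U,A range [0.001 0.127] [-0.173 -0.112]
```

View pics/c6.png

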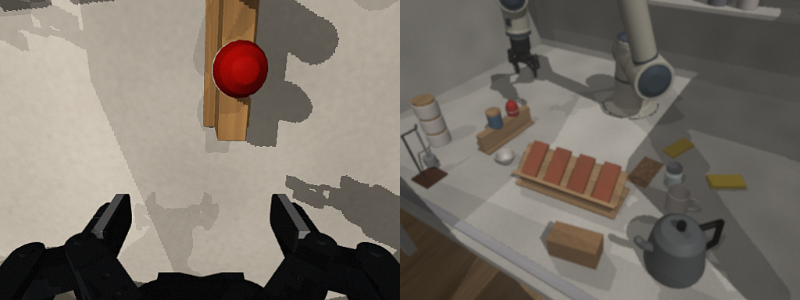

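The four tiles lean on the rack at (535–610,175). The caddy at (494,118) and the timer at (512,107) stand upright on the rail, and the jar, mug and bowl haven't moved. Handing in.

```bash
python3 -c "
from workcell import bot
print(bot.close_job())"
```

```text
the job is handed in; nothing more can be done
None
```

I handed the job in at about 51 s of the 208 s allowed: all four tiles lean flat on the rack with short ends on the ledge, the one caddy present and the egg timer stand upright on the rail, measured centred within about 1 mm, and the jar, mug, bowl and yellow tiles were not touched.

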